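# Load and lock a demonstration cell stack

## Task

Get the demonstration fuel cell on the grey rig ready, in this order: thread every blue plate onto the brass post so that they lie flat in a pile; swing the red strap about its loose pivot bolt until its slot drops over the second bolt and it lies flat on both pillars; put the brass collar on that second bolt, flat on the strap; last, turn the load box's blue knob clockwise until it clicks past its detent. Leave the solar panel, the multimeter and the white cup where they are.

Things in the scene. Friction and masses are not known exactly. Their poses are not given: they have to be found in the camera images.
- rig: fixed grey base 270 x 200 x 10 mm. Origin: centre of its underside; x runs from the pivot bolt to the second bolt, z up. Two 20 mm pillars, at x -75, y 55 and x 90, y 55 mm, tops 72 mm above the table, carry the bolts. A grey ledge 110 mm (along x) x 16 mm, centred at x -75, y -65 mm, top also at 72 mm, bears the strap's free end at the start
- pivot_bolt (a point): axis of the 8 mm steel pivot bolt, at the top of its pillar (72 mm above the table). The bolt rises 50 mm above this and ends in a dark hexagonal head 19 mm across, 8 mm high, which the strap cannot pass. Axes as the rig's
- second_bolt (a point): on the axis of the second bolt, at the top of its pillar (72 mm above the table). The bolt is 8 mm thick, has no head, and rises 24 mm above this with a tapered tip. 165 mm from the pivot bolt. Axes as the rig's
- stack_post (a point): on the axis of the brass post, at the upper face of the base plate (10 mm above the table). The post is 9 mm thick, with its tapered tip 56 mm above this. Five plates make a pile 50 mm high. It stands 80 mm from the pivot bolt, on the line to the second bolt; the strap passes over it with 6 mm to spare
- strap: loose red flat bar 205 x 30 x 6 mm with a black grip block; 150 g. Origin: centre of its 11 mm round hole, underside; x along the bar to the slot, z up. The hole sits loosely on the pivot bolt; the bar starts 75 to 105 degrees clockwise (from above) of its closed direction (the rig's x). It swings freely and can be lifted 44 mm; it must clear the second bolt's tip
- strap_slot (a point): centre of the slot, at the strap's underside, 165 mm from the hole's centre along the strap's x. The slot is 26 mm long (along the strap) and 12 mm wide. Axes as the strap's
- strap_grip (a point): in the grip block, 120 mm from the hole's centre along the strap's x, 30 mm above the strap's underside. The block is 26 mm along the strap, 16 mm across it, and stands from 6 to 40 mm above the underside. Axes as the strap's
- plate0: blue plate, 44 x 44 mm and 10 mm thick, with a 14 mm square hole through its middle; 40 g; lies flat on the table at the start. Origin: centre of the underside, z up. All plates are alike; three to five of plate0 to plate4 are present, the rest are absent
- plate1: blue plate, 44 x 44 mm and 10 mm thick, with a 14 mm square hole through its middle; 40 g; lies flat on the table at the start. Origin: centre of the underside, z up. All plates are alike; three to five of plate0 to plate4 are present, the rest are absent
- plate2: blue plate, 44 x 44 mm and 10 mm thick, with a 14 mm square hole through its middle; 40 g; lies flat on the table at the start. Origin: centre of the underside, z up. All plates are alike; three to five of plate0 to plate4 are present, the rest are absent
- plate3: blue plate, 44 x 44 mm and 10 mm thick, with a 14 mm square hole through its middle; 40 g; lies flat on the table at the start. Origin: centre of the underside, z up. All plates are alike; three to five of plate0 to plate4 are present, the rest are absent
- plate4: blue plate, 44 x 44 mm and 10 mm thick, with a 14 mm square hole through its middle; 40 g; lies flat on the table at the start. Origin: centre of the underside, z up. All plates are alike; three to five of plate0 to plate4 are present, the rest are absent
- collar: loose brass collar, a ring 34 mm across and 14 mm high with a 12 mm hole; 60 g; lies flat on the table at the start. Origin: centre of its underside, z up
- collar_mid (a point): centre of the brass collar, halfway up its height (7 mm)
- knob_grip (a point): on the axis of the knob, 79 mm above the table, the height to grip. The knob has a black 48 mm disc and on it a blue upright bar grip 44 mm long (along this point's x) and 14 mm thick, from 57 to 89 mm above the table. The point turns with the knob
- knob (a joint): angle of the knob, rad, growing clockwise seen from above; starts at 0 to 0.25 (off). A sprung detent resists from about 0.65 to 0.85, clicks over of itself to about 1.05, and beyond that the knob is free; it stops at 1.5. Clicked over beyond 0.98. Elsewhere it stays where it is left; friction 0.03 N m, about 0.1 N m to pass the detent
- load_box: fixed grey box 130 x 130 x 50 mm, knob in the middle of its top. Origin: centre of the underside, z up
- solar_panel: small solar panel 110 mm wide on a white foot, 130 mm high; to be left alone. Origin: centre of the underside
- multimeter: orange hand multimeter 140 x 75 x 30 mm, lying; to be left alone. Origin: centre of the underside
- beaker: white cup 70 mm across, 85 mm high; to be left alone. Origin: centre of the underside
Mind the look-alikes: they are no part of the job. Several things have the shape of the collar; the one meant has the colours described above.

How it is judged:
On the way, in this order (a step that is already met when the one before it is completed fails the run):
1. all the plates that are present lie flat in a pile on the brass post (horizontal distance between each of plate0, plate1, plate2, plate3, plate4 and stack_post below 0.006 m and z of plate0 in the frame of rig between 0.006 and 0.063 m and angle between the z axis of each of plate0, plate1, plate2, plate3, plate4 and the z axis of rig, either way round below 0.12 rad and z of plate1 in the frame of rig between 0.006 and 0.063 m and z of plate2 in the frame of rig between 0.006 and 0.063 m and z of plate3 in the frame of rig between 0.006 and 0.063 m and z of plate4 in the frame of rig between 0.006 and 0.063 m), for 0.2 s.
2. the strap's slot has dropped over the second bolt and the strap lies flat on both pillars (horizontal distance between strap and pivot_bolt below 0.005 m and y of second_bolt in the frame of strap between -0.006 and 0.006 m and x of strap_slot in the frame of rig above 0.07 m and z of strap_slot in the frame of rig between 0.068 and 0.076 m and angle between the z axis of strap and the z axis of rig, either way round below 0.05 rad), for 0.2 s.
3. the collar sits on the second bolt, flat on the strap (all of step 2 and horizontal distance between collar_mid and second_bolt below 0.005 m and z of collar_mid in the frame of rig between 0.08 and 0.09 m and angle between the z axis of collar and the z axis of rig, either way round below 0.12 rad), for 0.2 s.
4. the knob has been turned clockwise past its detent (value of joint knob above 0.98 rad), for 0.1 s.
At the end, for the whole second after the job is handed in: All plates present are on the post (within 6 mm, flat within 0.12 rad); strap on the pivot bolt, slot over the second bolt, flat (0.05 rad) within 4 mm of the pillar tops; collar on the second bolt (within 5 mm), flat on the strap; knob past 0.98 rad; all at rest (all of step 1 and all of step 3 and value of joint knob above 0.98 rad and linear speed of each of plate0, plate1, plate2, plate3, plate4, strap, collar below 0.02 m/s); the robot touches nothing.
It fails at once if the solar panel is pushed aside by more than 30 mm (distance of solar_panel from where it was at the start of the episode above 0.03 m).
It fails at once if the multimeter is pushed aside by more than 30 mm (distance of multimeter from where it was at the start of the episode above 0.03 m).
It fails at once if the white cup is pushed aside by more than 30 mm (distance of beaker from where it was at the start of the episode above 0.03 m).
Of plate0, plate1, plate2, plate3, plate4 only 3 to 5 are there at a start; the rules pass over those that are not, and their reading is None.
At some moment in a run one of plate0, plate1, plate2, plate3, plate4, collar may be knocked a few centimetres aside while the robot is not near it.
Once in a run the grip may slacken for a moment while it holds something.
It also fails if it takes over 210 s, if anything falls off the work surface, if the arm or the gripper's body presses on something with over 40 N, if the wrist force passes 120 N, or if a joint passes its speed limit or range.

## Robot

A 6-joint arm with a two-finger parallel gripper is mounted at the origin on the work surface. World frame = base frame: x ahead of the robot, y to its left, z up, the work surface at z = 0. Lengths are in m, angles in rad, forces in N, time in s.
With the tool pointing down it reaches from about 0.3 to 0.875 m from the base axis. Payload 6.4 kg.
Tool frame: the origin (TCP) lies midway between the tips of the shut fingers; the grasp point (between the pads) lies 19 mm behind it (ctrl.pinch_z is the distance from the TCP to the grasp point, in m); z points along the fingers, y is the line along which they close (so a half turn about z gives the same grasp; the last joint's range is limited). The gripper opens to 85 mm and grips with 20 to 120 N. Pads are 22 mm wide; open, the fingers measure 114 mm over their backs; the gripper's body (76 mm by 85 mm) begins 54 mm behind the grasp point. The pads swing forward as they close: fully open they stand 13 mm farther back than shut.
Start: joints at [1.054, 0.181, 1.607, -0, 1.354, -0.206], TCP at [0.176, 0.547, 0.231] pointing down, gripper open.
Joint ranges: [-2.99, 2.99], [-0.89, 2.07], [0.3, 2.58], [-1.14, 4.28], [0, 2.63], [-3.12, 3.12]. Speed limits (rad/s): [2.57, 2.57, 3.01, 3.14, 3.14, 3.14].

## Interface

Orientations are given as a unit quaternion [w, x, y, z].
In Python, from bench import ctrl gives the robot as it stands.
- The arm moves only by the tool apply_moves, never from a script. Its argument "moves" is a list of rows, each an object with "jaw": the opening, from 0 (shut) to 1 (fully open); "offset": the shift along the tool's x, y, z in mm, a list of three; "rot": the turn, a rotation vector about the tool's x, y, z in degrees, a list of three. In form: [{"jaw": jaw, "offset": [dx, dy, dz], "rot": [ax, ay, az]}, ...]. A call has exactly 5 rows; each row shifts and turns the commanded pose from where the row before left it, along the tool's axes as they then stand; what a row does not reach is not made up. A row lasts 1/8 s, in which the tool goes at most 62.5 mm and 10.7 degrees, less where a joint would pass 70% of its speed; a pose out of reach is approached as far as the arm can. A call is refused whole if a number of a shift passes 62.5 or a number of a turn 10.7, either way. A call with a gripper value outside its range is refused whole. The fingers move at their own pace and stop on an object; the grip force is fixed at half the most. Time passes only in rows, so rows that do not move let the fingers close, or fill a call up. It gives the time, the measured TCP pose, the force, the opening and the grip force at its end, in the units of the state.
- ctrl.get_obs(): the state, without advancing time (a new reading comes with each control period).
- ctrl.camera(name): name is "side" or "top"; returns (picture, depth): 420x560x3 uint8, red, green, blue; 420x560 float32, m along the optical axis (not along the pixel's ray), 0 where there is no reading.
- ctrl.camera_params(name): a dict with "K" (3x3 intrinsics, pixels), "cam_to_world" (4x4, takes a point from camera to world coordinates). Camera axes: x right, y down, z forward; pixel columns grow to the right and rows downward; lengths in m; the calibration is good to about 2 mm. A picture is of the moment at which its call begins. camera_params takes no time and is no camera call.
- ctrl.hand_in(): hands the job in; it is judged then, once.
Trained networks look in the newest picture that a camera, given by its name, has taken for a name from the list of things; names that differ only in an ending like _2 or _b are one class to them, and where a whole thing is asked for, a point or a joint stands for the part that bears it (a point fixed in the world has none). Each returns a list of dicts, best first, with "score" (0 to 1); they miss things now and then, are a little off and sometimes report something else, mostly with a low value. They report only what shows in the picture. A call takes as long as a camera call. They do not tell look-alikes from the thing itself.
- ctrl.outline_of(camera, target): "region" (420x560 bool, what is visible of it) and "position" ([column, row] in pixels, amid what is visible of it).
The state is a dict: "time_s": time; "q": joint angles; "dq": joint speeds; "joint_efforts": joint torques, N m; "eef_pos": TCP position; "eef_rot": TCP orientation; "wrist_force": force on the tool from outside, world axes, zero at the start; "torque": the same for the moment, N m; "opening": opening from 0.0 (shut) to 1.0 (fully open); "grasp_force": force on a finger pad.
Only numpy, scipy, OpenCV 4.12 (cv2) and the standard library are available. Lean on these libraries where they do the work, as an engineer would, in place of code of your own. Each camera call takes 0.05 s, during which the arm holds its last target. There are 200 camera calls.

## Working session

There is one attempt and no reset: what is moved stays moved. The work goes in short steps, Python scripts to look and compute and a tool call to move; the robot and the scene stay as the last step left them, time stands still between calls to the robot, and variables do not carry over. Pictures are saved under pics/ and viewed, at most 14 in all, crops included, and the job is handed in when it is done.

Besides the shell and the picture viewer there is one more tool, called after "Emit:" as name([rows], argument=value, ...), one row to a line, values as JSON. apply_moves: Moves the arm, as the interface text tells. Its arguments: {"type":"object","properties":{"moves":{"type":"array"}},"required":["moves"]}

```bash
ls; mkdir -p pics; cat > h.py <<'E'
import numpy as np, cv2
from bench import ctrl
from scipy.spatial.transform import Rotation as R
def snap(c,name=None):
    im,d=ctrl.camera(c)
    if name: cv2.imwrite('pics/'+name,im[:,:,::-1])
    return im,d
def cloud(c,d):
    P=ctrl.camera_params(c);K=P['K'];T=P['cam_to_world']
    v,u=np.mgrid[:d.shape[0],:d.shape[1]]
    p=np.stack([(u-K[0][2])/K[0][0]*d,(v-K[1][2])/K[1][1]*d,d],-1)
    w=p@np.array(T)[:3,:3].T+np.array(T)[:3,3]
    w[d<=0]=np.nan
    return w
E
python3 - <<'E'
from h import *
for c in ['top','side']:
    im,d=snap(c,c+'0.png'); w=cloud(c,d); np.save(c+'0.npy',w)
    P=ctrl.camera_params(c); print(c,np.round(P['K'],1).tolist(),np.round(P['cam_to_world'],3).tolist())
    for n in ['rig','strap','strap_grip','plate0','collar','knob','load_box','solar_panel','multimeter','beaker']:
        for o in ctrl.outline_of(c,n)[:7]:
            r=o['region']; q=w[r]; print(n,round(o['score'],2),np.round(o['position']),r.sum(),np.round(np.nanmedian(q,0),3),np.round(np.nanpercentile(q[:,2],95),3))
print(ctrl.get_obs(),ctrl.pinch_z)
E
```

```text
pics
top [[446.4, 0.0, 283.6], [0.0, 446.4, 200.1], [0.0, 0.0, 1.0]] [[-0.008, -0.997, 0.081, 0.48], [-1.0, 0.007, -0.015, 0.02], [0.014, -0.081, -0.997, 1.186], [0.0, 0.0, 0.0, 1.0]]
rig 0.97 [279. 214.] 7085 [0.534 0.017 0.01 ] 0.068
rig 0.23 [178. 258.] 264 [0.421 0.276 0.01 ] 0.013
strap 0.85 [263. 183.] 864 [0.613 0.054 0.078] 0.111
strap 0.57 [277. 216.] 6991 [0.532 0.016 0.01 ] 0.048
strap_grip 0.83 [262. 186.] 863 [0.613 0.054 0.078] 0.111
plate0 0.81 [177. 177.] 260 [0.63 0.28 0.01] 0.014
plate0 0.76 [176. 212.] 262 [0.541 0.274 0.01 ] 0.014
plate0 0.65 [179. 261.] 274 [0.418 0.275 0.01 ] 0.013
collar 0.52 [362. 243.] 120 [ 0.464 -0.2    0.013] 0.017
collar 0.5 [385. 259.] 110 [ 0.408 -0.269  0.013] 0.017
knob 0.74 [423. 188.] 255 [ 0.598 -0.348  0.071] 0.09
load_box 0.75 [421. 194.] 2728 [ 0.594 -0.346  0.049] 0.069
solar_panel 0.72 [212. 118.] 1022 [0.778 0.186 0.016] 0.125
multimeter 0.7 [314. 129.] 1513 [ 0.767 -0.074  0.029] 0.036
beaker 0.7 [394. 134.] 703 [ 0.751 -0.296  0.048] 0.085
side [[527.7, 0.0, 272.0], [0.0, 527.7, 208.5], [0.0, 0.0, 1.0]] [[0.89, -0.277, 0.36
[... 1089 characters left out ...]
'q': array([ 1.05368576e+00,  1.80776867e-01,  1.60699476e+00, -5.26941546e-06,
        1.35378939e+00, -2.06328247e-01]), 'dq': array([ 1.25240797e-04, -1.71198152e-03,  3.49094793e-05, -1.99909436e-03,
       -1.56452548e-03,  2.87220263e-04]), 'joint_efforts': array([ 2.20066738e-05, -4.44843686e+01, -3.51683271e+01, -2.49802133e-04,
        8.19890702e-04,  2.24491862e-05]), 'eef_pos': array([0.1758483 , 0.54747336, 0.23130402]), 'eef_rot': array([8.00446316e-06, 1.54766000e-01, 9.87951155e-01, 1.38847322e-05]), 'wrist_force': array([ 0.7333451 ,  0.0556191 , -0.29966713]), 'torque': array([-0.04489022, -0.01290983,  0.00518849]), 'grasp_force': 0.0, 'opening': 1.0006810042241037} 0.0187
```

```bash
python3 - <<'E'
import cv2
a=cv2.imread('pics/top0.png');b=cv2.imread('pics/side0.png')
cv2.imwrite('pics/a.png',cv2.resize(a[90:350,140:480],None,fx=2.3,fy=2.3,interpolation=cv2.INTER_CUBIC))
cv2.imwrite('pics/b.png',cv2.resize(b[130:400,120:460],None,fx=2.2,fy=2.2,interpolation=cv2.INTER_CUBIC))
E
```

```text
(no output)
```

View pics/a.png

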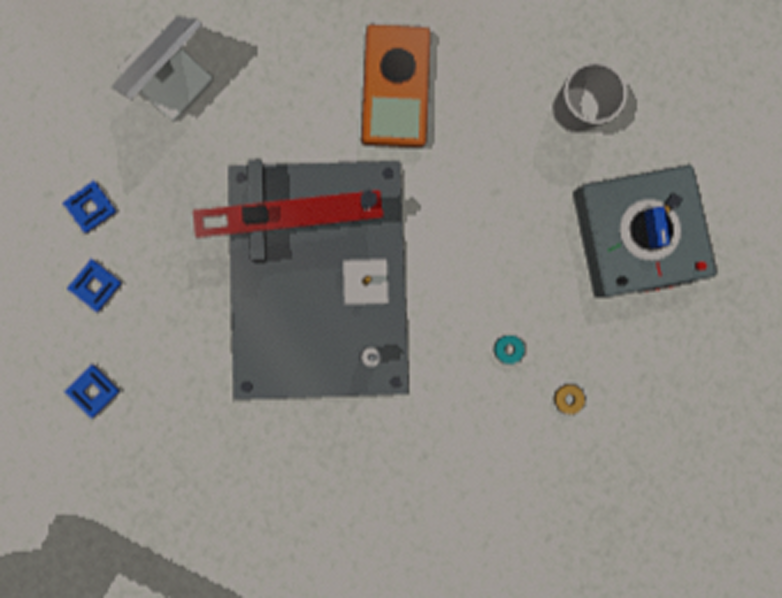

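View pics/b.png

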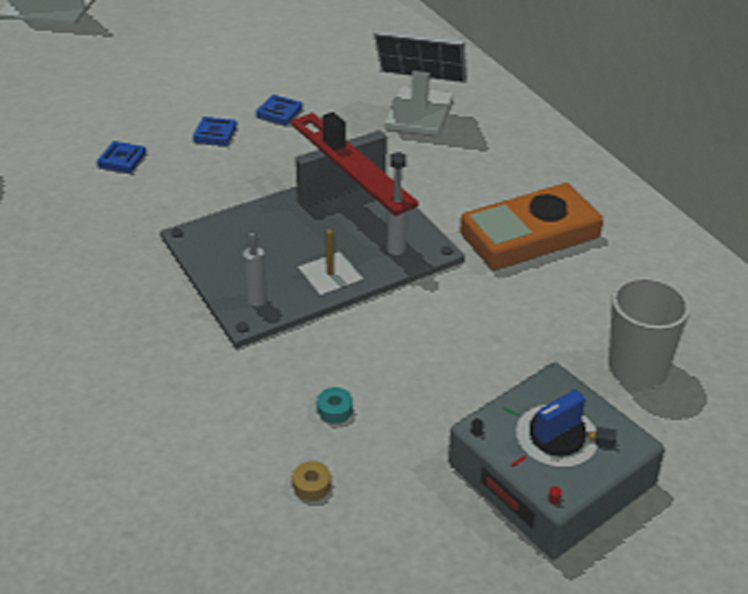

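```bash
cat >> h.py <<'E'
def ray(c,uv,z):
    P=ctrl.camera_params(c);K=np.array(P['K']);T=np.array(P['cam_to_world'])
    uv=np.atleast_2d(uv).astype(float)
    d=np.c_[(uv[:,0]-K[0,2])/K[0,0],(uv[:,1]-K[1,2])/K[1,1],np.ones(len(uv))]@T[:3,:3].T
    return (T[:3,3]+d*((z-T[2,3])/d[:,2:]))[:,:2]
def rect(p):
    r=cv2.minAreaRect((p*1000).astype(np.float32)); return np.round(r[0],1),np.round(r[1],1),round(r[2],1)
def proj(c,X):
    P=ctrl.camera_params(c);K=np.array(P['K']);T=np.linalg.inv(np.array(P['cam_to_world']))
    q=np.atleast_2d(X)@T[:3,:3].T+T[:3,3]; q=q@K.T; return q[:,:2]/q[:,2:]
E
python3 - <<'E'
from h import *
for c in ['top','side']:
    im=cv2.imread(f'pics/{c}0.png'); hsv=cv2.cvtColor(im,cv2.COLOR_BGR2HSV); w=np.load(c+'0.npy')
    H,S,V=[hsv[...,i].astype(int) for i in range(3)]
    def comps(m,zf,name,lo,mn=25):
        n,l,st,ce=cv2.connectedComponentsWithStats(m.astype(np.uint8))
        for i in range(1,n):
            if st[i,4]<mn: continue
            v,u=np.nonzero(l==i); q=w[l==i]; print(c,name,st[i,4],np.round(ce[i],1),'depthmed',np.round(np.nanmedian(q,0)*1000,1),'zr',np.round(np.nanpercentile(q[:,2],[2,98])*1000),'rect',rect(ray(c,np.c_[u,v],zf)[ (q[:,2]>lo)]))
    comps((abs(H-112)<12)&(S>150)&(V>60),.01,'blue',-1)
    comps((abs(H-20)<6)&(S>110)&(V>60),.014,'brass',-1,8)
    comps(((H<5)|(H>175))&(S>150)&(V>50),.078,'red',.06)
    from numpy import nan
    o=[o for o in ctrl.outline_of(c,'rig')] if 0 else None
    m=(abs(w[...,2]-.010)<.0035)&(S>15)&(V<110)&(w[...,0]>.38)&(w[...,0]<.7)&(abs(w[...,1])<.16)
    m=cv2.morphologyEx(m.astype(np.uint8),cv2.MORPH_OPEN,np.ones((3,3)))
    v,u=np.nonzero(m); print(c,'rig',len(u),rect(ray(c,np.c_[u,v],.01)))
    # second pillar top / pivot head / grip
    for nm,(x,y,r),zz in [('sec',(.455,.0,.05),(.066,.1)),('head',(.61,-.03,.05),(.118,.135)),('grip',(.61,.11,.06),(.1,.115)),('knobtop',(.594,-.35,.05),(.08,.093)),('box',(.594,-.35,.12),(.046,.054))]:
        m=(np.hypot(w[...,0]-x,w[...,1]-y)<r)&(w[...,2]>zz[0])&(w[...,2]<zz[1])
        v,u=np.nonzero(m)
        if len(u)>2: print(c,nm,len(u),np.round(np.nanmean(w[m],0)*1000,1),np.round(np.nanmedian(w[m],0)*1000,1),rect(w[m][:,:2]))
E
```

```text
top blue 211 [178.6 179.5] depthmed [633.1 278.7  10.5] zr [ 6. 15.] rect (array([632. , 279.5]), array([43.6, 41.5]), 35.9)
top blue 124 [425.2 187.9] depthmed [ 599.5 -349.1   85.4] zr [58. 91.] rect (array([ 604.2, -376.1]), array([44.9, 23.8]), 7.6)
top blue 215 [180.7 213.7] depthmed [541.1 273.7  10.3] zr [ 5. 15.] rect (array([541.6, 273. ]), array([43.3, 41.5]), 51.2)
top blue 213 [179.6 259.4] depthmed [423.2 275.1   9.9] zr [ 5. 14.] rect (array([422.2, 274.7]), array([40.9, 40. ]), 45.1)
top blue 71 [548.3 345.5] depthmed [ 210.8 -637.9   84.1] zr [75. 90.] rect (array([ 191.8, -682.5]), array([18.5, 26.4]), 21.6)
top brass 1294 [12.3 32. ] depthmed [1394.6 1192.7 -749.6] zr [-760. -739.] rect (array([1035.2,  722.4]), array([181.6,  79.8]), 2.5)
top brass 1530 [63.4 35.9] depthmed [1369.4  990.2 -749.7] zr [-760. -739.] rect (array([1034.9,  560.8]), array([243.9, 178.8]), 89.9)
top brass 12 [78.2  2.3] depthmed [1531.9  905.  -750. ] zr [-755. -743.] rect (array([1117. ,  555.8]), array([15.6,  7.4]), 12.4)
top brass 11 [110.1   2.5] depthmed [1530.3  763.7 -749.1] zr [-
[... 13942 characters left out ...]
med [ 554.8 -412.2   58. ] zr [51. 61.] rect (array([ 546.2, -424. ]), array([7.1, 3. ]), 8.8)
side rig 3086 (array([543.8,  11.9]), array([268.8, 200.1]), 1.6)
side sec 68 [455.8 -43.4  76.4] [455.6 -43.9  72.4] (array([456.8, -42.2]), array([15.4, 18.6]), 73.3)
side head 47 [620.7 -39.9 126.9] [620.9 -40.7 127.9] (array([622.2, -37.4]), array([21.5, 13.5]), 60.5)
side grip 76 [607.8  78.2 107.2] [606.9  77.1 108.1] (array([608.5,  80.4]), array([17.5, 28.2]), 8.0)
side knobtop 177 [ 594.3 -358.9   86.2] [ 593.7 -359.3   86.6] (array([ 596.1, -357.7]), array([43.6, 14.9]), 6.9)
side box 2940 [ 591.1 -363.4   48.7] [ 584.5 -369.8   48.6] (array([ 595.5, -357.7]), array([130. , 129.9]), 10.3)
```

```bash
cat >> h.py <<'E'
import json
def plan(x,y,z,phi,n,jaw):
    """rows to tool-down pose; xyz in mm, phi closing direction deg (mod 180)"""
    s=ctrl.get_obs(); p=s['eef_pos']*1000; q=s['eef_rot']; Rt=R.from_quat([q[1],q[2],q[3],q[0]])
    M=Rt.as_matrix(); cur=np.degrees(np.arctan2(M[1,1],M[0,1]))
    d=(phi-cur+90)%180-90
    c,sn=np.cos(np.radians(cur+d)),np.sin(np.radians(cur+d))
    G=R.from_matrix(np.array([[-sn,c,0],[c,sn,0],[0,0,-1]]).astype(float))
    if np.linalg.det(G.as_matrix())<0: print('det')
    rel=(Rt.inv()*G).as_rotvec(degrees=True)
    rows=[];dw=np.array([x,y,z])-p
    for i in range(n):
        Ri=Rt*R.from_rotvec(rel*i/n,degrees=True)
        rows.append({"jaw":jaw,"offset":[round(v) if n>1 else round(v,1) for v in Ri.inv().apply(dw/n)],"rot":[0.0+round(v,1) for v in rel/n]})
    print('at',np.round(p,1),'phi',round(cur,1),'dphi',round(d,1),'dw',np.round(dw,1),'totaltool',np.round(Rt.inv().apply(dw),1),'q',np.round(s['q'],2),'t',round(s['time_s'],1))
    for k in range(0,n,5): print(json.dumps(rows[k:k+5]))
E
python3 -c "
from h import *
plan(541,271,60,51.5,10,0.7)"
```

```text
at [175.8 547.5 231.3] phi 72.2 dphi -20.7 dw [ 365.2 -276.5 -171.3] totaltool [-432.2 -151.6  171.3] q [ 1.05  0.18  1.61 -0.    1.35 -0.21] t 1.1
[{"jaw": 0.7, "offset": [-43, -15, 17], "rot": [0.0, 0.0, 2.1]}, {"jaw": 0.7, "offset": [-44, -14, 17], "rot": [0.0, 0.0, 2.1]}, {"jaw": 0.7, "offset": [-44, -12, 17], "rot": [0.0, 0.0, 2.1]}, {"jaw": 0.7, "offset": [-45, -10, 17], "rot": [0.0, 0.0, 2.1]}, {"jaw": 0.7, "offset": [-45, -9, 17], "rot": [0.0, 0.0, 2.1]}]
[{"jaw": 0.7, "offset": [-45, -7, 17], "rot": [0.0, 0.0, 2.1]}, {"jaw": 0.7, "offset": [-45, -6, 17], "rot": [0.0, 0.0, 2.1]}, {"jaw": 0.7, "offset": [-46, -4, 17], "rot": [0.0, 0.0, 2.1]}, {"jaw": 0.7, "offset": [-46, -2, 17], "rot": [0.0, 0.0, 2.1]}, {"jaw": 0.7, "offset": [-46, -1, 17], "rot": [0.0, 0.0, 2.1]}]
```

Emit:
apply_moves([
  {"jaw":0.7,"offset":[-43,-15,17],"rot":[0,0,2.1]},
  {"jaw":0.7,"offset":[-44,-14,17],"rot":[0,0,2.1]},
  {"jaw":0.7,"offset":[-44,-12,17],"rot":[0,0,2.1]},
  {"jaw":0.7,"offset":[-45,-10,17],"rot":[0,0,2.1]},
  {"jaw":0.7,"offset":[-45,-9,17],"rot":[0,0,2.1]},
])

```text
time_s: 1.72
eef_pos: [0.3597, 0.4079, 0.146]
eef_rot: [0.0, 0.245, 0.97, 0.0]
wrist_force: [0.2, 0.4, 0.2]
opening: 0.702
grasp_force: 0.0
```

Emit:
apply_moves([
  {"jaw":0.7,"offset":[-45,-7,17],"rot":[0,0,2.1]},
  {"jaw":0.7,"offset":[-45,-6,17],"rot":[0,0,2.1]},
  {"jaw":0.7,"offset":[-46,-4,17],"rot":[0,0,2.1]},
  {"jaw":0.7,"offset":[-46,-2,17],"rot":[0,0,2.1]},
  {"jaw":0.7,"offset":[-46,-1,17],"rot":[0,0,2.1]},
])

```text
time_s: 2.35
eef_pos: [0.5415, 0.2682, 0.0608]
eef_rot: [0.0, 0.333, 0.943, 0.0]
wrist_force: [0.1, 0.4, 0.9]
opening: 0.702
grasp_force: 0.0
```

```bash
python3 -c "
from h import *
plan(541,271,8,51.5,5,0.7)
snap('side','c.png')
im=cv2.imread('pics/c.png'); cv2.imwrite('pics/c2.png',cv2.resize(im[50:290,100:340],None,fx=2.4,fy=2.4,interpolation=2))"
```

```text
at [541.5 268.2  60.8] phi 51.1 dphi 0.4 dw [ -0.5   2.8 -52.8] totaltool [ 2.1  1.8 52.8] q [ 0.26  0.44  1.65  0.    1.05 -0.63] t 2.4
[{"jaw": 0.7, "offset": [0, 0, 11], "rot": [0.0, 0.0, -0.1]}, {"jaw": 0.7, "offset": [0, 0, 11], "rot": [0.0, 0.0, -0.1]}, {"jaw": 0.7, "offset": [0, 0, 11], "rot": [0.0, 0.0, -0.1]}, {"jaw": 0.7, "offset": [0, 0, 11], "rot": [0.0, 0.0, -0.1]}, {"jaw": 0.7, "offset": [0, 0, 11], "rot": [0.0, 0.0, -0.1]}]
```

View pics/c2.png

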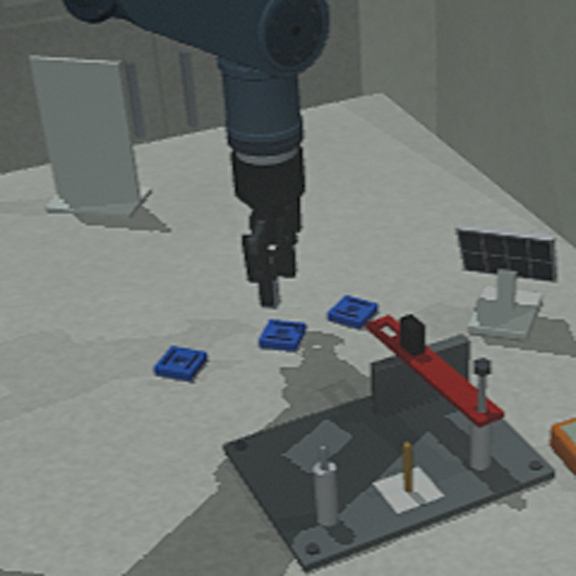

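Emit:
apply_moves([
  {"jaw":0.7,"offset":[2,2,20],"rot":[0,0,0]},
  {"jaw":0.7,"offset":[0,0,20],"rot":[0,0,0]},
  {"jaw":0.7,"offset":[0,0,20],"rot":[0,0,0]},
  {"jaw":0.7,"offset":[0,0,0],"rot":[0,0,0]},
  {"jaw":0.3,"offset":[0,0,0],"rot":[0,0,0]},
])

```text
time_s: 3.02
eef_pos: [0.5399, 0.2726, 0.0016]
eef_rot: [0.0, 0.332, 0.943, 0.0]
wrist_force: [-6.3, -1.6, 20.0]
opening: 0.504
grasp_force: 27.2
```

Emit:
apply_moves([
  {"jaw":0.3,"offset":[0,0,0],"rot":[0,0,0]},
  {"jaw":0.3,"offset":[0,0,0],"rot":[0,0,0]},
  {"jaw":0.3,"offset":[0,0,0],"rot":[0,0,0]},
  {"jaw":0.3,"offset":[0,0,0],"rot":[0,0,0]},
  {"jaw":0.3,"offset":[0,0,0],"rot":[0,0,0]},
])

```text
time_s: 3.65
eef_pos: [0.5403, 0.2722, 0.0019]
eef_rot: [0.0, 0.332, 0.943, 0.0]
wrist_force: [-0.9, 0.6, 6.1]
opening: 0.49
grasp_force: 61.3
```

```bash
python3 -c "
from h import *
plan(541,271,8,51.5,1,0.7)
im,d=snap('side','d.png'); w=cloud('side',d)
m=(w[...,2]>.0)&(w[...,2]<.06)&(np.hypot(w[...,0]-.541,w[...,1]-.268)<.07)
im=cv2.imread('pics/d.png'); cv2.imwrite('pics/d2.png',cv2.resize(im[120:220,160:280],None,fx=5,fy=5,interpolation=2))"
```

```text
at [540.3 272.2   1.9] phi 51.2 dphi 0.3 dw [ 0.7 -1.2  6.1] totaltool [-1.3 -0.5 -6.1] q [ 0.27  0.54  1.65  0.    0.95 -0.62] t 3.6
[{"jaw": 0.7, "offset": [-1.3, -0.5, -6.1], "rot": [0.0, 0.0, -0.3]}]
```

View pics/d2.png

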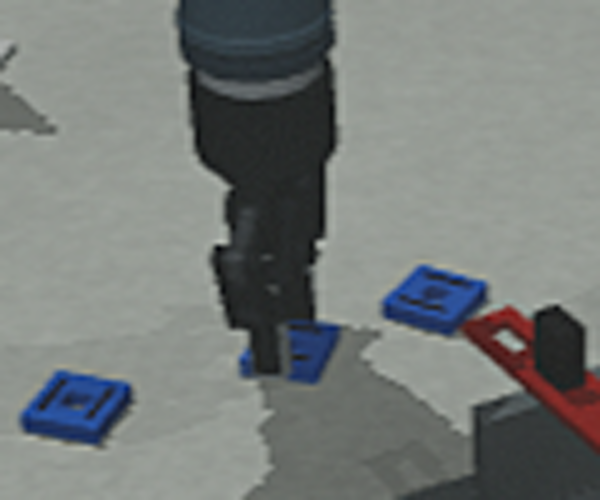

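Emit:
apply_moves([
  {"jaw":0.7,"offset":[0,0,0],"rot":[0,0,0]},
  {"jaw":0.7,"offset":[0,0,0],"rot":[0,0,0]},
  {"jaw":0.7,"offset":[0,0,-25],"rot":[0,0,0]},
  {"jaw":0.7,"offset":[0,0,0],"rot":[0,0,10]},
  {"jaw":0.7,"offset":[0,0,0],"rot":[0,0,10]},
])

```text
time_s: 4.32
eef_pos: [0.5399, 0.272, 0.0264]
eef_rot: [0.0, 0.493, 0.87, 0.0]
wrist_force: [0.4, 0.7, 0.0]
opening: 0.701
grasp_force: 0.0
```

Emit:
apply_moves([
  {"jaw":0.7,"offset":[0,0,0],"rot":[0,0,10]},
  {"jaw":0.7,"offset":[0,0,0],"rot":[0,0,10]},
  {"jaw":0.7,"offset":[0,0,0],"rot":[0,0,10]},
  {"jaw":0.7,"offset":[0,0,0],"rot":[0,0,10]},
  {"jaw":0.7,"offset":[0,0,0],"rot":[0,0,10]},
])

```text
time_s: 4.95
eef_pos: [0.5395, 0.2719, 0.0258]
eef_rot: [-0.0, 0.815, 0.58, -0.0]
wrist_force: [-0.3, -0.2, 0.2]
opening: 0.701
grasp_force: 0.0
```

Emit:
apply_moves([
  {"jaw":0.7,"offset":[0,0,0],"rot":[0,0,10]},
  {"jaw":0.7,"offset":[0,0,0],"rot":[0,0,10]},
  {"jaw":0.7,"offset":[0,0,23],"rot":[0,0,0]},
  {"jaw":0.7,"offset":[0,0,0],"rot":[0,0,0]},
  {"jaw":0.3,"offset":[0,0,0],"rot":[0,0,0]},
])

```text
time_s: 5.58
eef_pos: [0.54, 0.2719, 0.0035]
eef_rot: [0.0, 0.902, 0.432, -0.0]
wrist_force: [-5.9, 0.5, 18.1]
opening: 0.498
grasp_force: 24.3
```

Emit:
apply_moves([
  {"jaw":0.3,"offset":[0,0,0],"rot":[0,0,0]},
  {"jaw":0.3,"offset":[0,0,0],"rot":[0,0,0]},
  {"jaw":0.3,"offset":[0,0,0],"rot":[0,0,0]},
  {"jaw":0.3,"offset":[0,0,0],"rot":[0,0,0]},
  {"jaw":0.3,"offset":[0,0,0],"rot":[0,0,0]},
])

```text
time_s: 6.2
eef_pos: [0.5404, 0.2722, 0.004]
eef_rot: [0.0, 0.902, 0.432, 0.001]
wrist_force: [-1.1, 0.2, 5.7]
opening: 0.487
grasp_force: 61.3
```

Emit:
apply_moves([
  {"jaw":0.7,"offset":[0,0,0],"rot":[0,0,0]},
  {"jaw":0.7,"offset":[0,0,0],"rot":[0,0,0]},
  {"jaw":0.7,"offset":[0,0,-50],"rot":[0,0,0]},
  {"jaw":0.7,"offset":[0,0,-60],"rot":[0,0,0]},
  {"jaw":0.7,"offset":[0,0,-20],"rot":[0,0,0]},
])

```text
time_s: 6.82
eef_pos: [0.5421, 0.2727, 0.1375]
eef_rot: [0.001, 0.902, 0.432, 0.003]
wrist_force: [0.0, -0.5, -0.1]
opening: 0.697
grasp_force: 0.0
```

```bash
cat >> h.py <<'E'
def blues(c,im=None):
    if im is None: im,_=snap(c)
    hsv=cv2.cvtColor(im,cv2.COLOR_RGB2HSV);H,S,V=[hsv[...,i].astype(int) for i in range(3)]
    m=(abs(H-112)<12)&(S>150)&(V>60)
    n,l,st,ce=cv2.connectedComponentsWithStats(m.astype(np.uint8))
    for i in range(1,n):
        if st[i,4]<25: continue
        v,u=np.nonzero(l==i); print(c,'blue',st[i,4],np.round(ce[i],1),rect(ray(c,np.c_[u,v],.01)))
E
python3 -c "
from h import *
plan(541,271,8,51.5,1,0.7)
for c in ['top','side']:
    im,_=snap(c,c+'1.png'); blues(c,im)
# predicted mask of true plate at TCP
"
```

```text
at [542.1 272.7 137.5] phi -38.8 dphi -89.7 dw [  -1.1   -1.7 -129.5] totaltool [ -2.7  -0.3 129.5] q [ 0.27  0.34  1.61 -0.    1.19  0.95] t 6.8
[{"jaw": 0.7, "offset": [-2.7, -0.3, 129.5], "rot": [-0.1, -0.4, 89.7]}]
top blue 173 [179.3 178. ] (array([632.1, 279.4]), array([43.6, 41.1]), 35.9)
top blue 129 [425.1 188. ] (array([ 604.3, -376. ]), array([44.5, 24.7]), 7.6)
top blue 217 [180.2 214.4] (array([540.6, 274.6]), array([45. , 41.1]), 51.3)
top blue 177 [181.  259.2] (array([421.6, 275.3]), array([40.8, 41.8]), 45.0)
top blue 26 [557.5 336.7] (array([ 213.7, -709.2]), array([20.3,  9.5]), 24.5)
top blue 89 [547.6 344.7] (array([ 194.9, -680.6]), array([28.9, 22.9]), 89.4)
side blue 123 [246.4 179.1] (array([628.3, 268.9]), array([53.4, 45.4]), 36.2)
side blue 148 [216.5 189.2] (array([536.2, 263.5]), array([55.2, 43.5]), 52.5)
side blue 171 [174.7 201. ] (array([418.3, 263.8]), array([53.4, 46.7]), 44.7)
side blue 182 [375.1 317.2] (array([ 636.7, -313.3]), array([64.8, 32.9]), 4.8)
```

Emit:
apply_moves([
  {"jaw":0.7,"offset":[0,0,40],"rot":[0,0,0]},
  {"jaw":0.7,"offset":[0,0,50],"rot":[0,0,0]},
  {"jaw":0.7,"offset":[0,0,40],"rot":[0,0,0]},
  {"jaw":0.7,"offset":[0,0,0],"rot":[0,0,0]},
  {"jaw":0.3,"offset":[0,0,0],"rot":[0,0,0]},
])

```text
time_s: 7.55
eef_pos: [0.5383, 0.2715, 0.0016]
eef_rot: [-0.0, 0.902, 0.432, -0.002]
wrist_force: [-8.3, -0.7, 14.8]
opening: 0.506
grasp_force: 26.7
```

Emit:
apply_moves([
  {"jaw":0.3,"offset":[0,0,0],"rot":[0,0,0]},
  {"jaw":0.3,"offset":[0,0,0],"rot":[0,0,0]},
  {"jaw":0.3,"offset":[0,0,0],"rot":[0,0,0]},
  {"jaw":0.3,"offset":[0,0,0],"rot":[0,0,0]},
  {"jaw":0.3,"offset":[0,0,0],"rot":[0,0,0]},
])

```text
time_s: 8.18
eef_pos: [0.5399, 0.272, 0.0034]
eef_rot: [0.0, 0.902, 0.432, 0.0]
wrist_force: [0.1, 0.6, 0.2]
opening: 0.494
grasp_force: 60.7
```

```bash
python3 -c "
from h import *
s=ctrl.get_obs();print(s['eef_pos'],s['grasp_force'],s['opening'])
print('side post',ray('side',[[269.4,243.9]],.038)*1000)
im=cv2.imread('pics/top0.png'); hsv=cv2.cvtColor(im,cv2.COLOR_BGR2HSV); u,v=np.round(proj('top',[.541,-.04,.05])[0]).astype(int); print(u,v)
print(hsv[v-5:v+6,u-6:u+7,0]); print(hsv[v-5:v+6,u-6:u+7,1])
plan(541.5,-41,130,0,10,0.3)
"
```

```text
[0.53992004 0.27204012 0.00339071] 60.69252133369446 0.4936224798103322
side post [[542.93485036 -40.18036006]]
300 212
[[13 13 10 15 13 15 11 12 15 12 11 10 15]
 [13 10 11 13 11 15 13 17 13 11 10 10 12]
 [12 17 13 11 13 12 14 15 18 17 12 21 15]
 [11 10 12 13 14 18 18 17 50 60 50 60 54]
 [13 11  9 14 17 19 19 20 54 60 53 60 60]
 [15 15 15 19 18 19 18 30 54 45 60 53 30]
 [13 10 15 16 18 18 16 30 30 30 23 23 15]
 [13 17 13 11 14 18 13 13 10 15 13 12 12]
 [11 12 17 13 13 13 12 15 13 15 13 10 14]
 [12  9 11 13 17 11  8 13 12 13 13 13 15]
 [15 15 11 13 11 11 12 13 13 11 15 19 12]]
[[ 11  15  14  16  11  13  13  16  16  16  13  14  16]
 [ 14  15  13  14  13  13  14  11  14  13  14  14  16]
 [ 16  15  14  13  15  19  27  17   9  12   9  12  10]
 [ 13  14  16  15  33 124 129  42   6   8  12   8  10]
 [ 15  13  11  28 110 183 174  59  10   8   8   8   8]
 [ 16  13  13  46 153 186 123  19  10   8   8   8   9]
 [ 14  14  13  29  65  71  24   6   5   7   7   7  16]
 [ 14  15  14  13  25  24  11  11  14  13  14  16  16]
 [ 13  16  14  14  14  14  16  16  14  16  14  14  17]
 [ 16  16  13  15  15 
[... 184 characters left out ...]
126.6] q [ 0.27  0.54  1.65 -0.    0.95  0.95] t 8.2
[{"jaw": 0.3, "offset": [-24, 20, -13], "rot": [0.0, 0.0, -3.9]}, {"jaw": 0.3, "offset": [-26, 18, -13], "rot": [0.0, 0.0, -3.9]}, {"jaw": 0.3, "offset": [-27, 16, -13], "rot": [0.0, 0.0, -3.9]}, {"jaw": 0.3, "offset": [-28, 14, -13], "rot": [0.0, 0.0, -3.9]}, {"jaw": 0.3, "offset": [-29, 13, -13], "rot": [0.0, 0.0, -3.9]}]
[{"jaw": 0.3, "offset": [-29, 11, -13], "rot": [0.0, 0.0, -3.9]}, {"jaw": 0.3, "offset": [-30, 9, -13], "rot": [0.0, 0.0, -3.9]}, {"jaw": 0.3, "offset": [-31, 6, -13], "rot": [0.0, 0.0, -3.9]}, {"jaw": 0.3, "offset": [-31, 4, -13], "rot": [0.0, 0.0, -3.9]}, {"jaw": 0.3, "offset": [-31, 2, -13], "rot": [0.0, 0.0, -3.9]}]
```

Emit:
apply_moves([
  {"jaw":0.3,"offset":[0,0,-50],"rot":[0,0,0]},
  {"jaw":0.3,"offset":[-24,20,-50],"rot":[0,0,-3.9]},
  {"jaw":0.3,"offset":[-26,18,-27],"rot":[0,0,-3.9]},
  {"jaw":0.3,"offset":[-27,16,0],"rot":[0,0,-3.9]},
  {"jaw":0.3,"offset":[-28,14,0],"rot":[0,0,-3.9]},
])

```text
time_s: 8.8
eef_pos: [0.5401, 0.1455, 0.1311]
eef_rot: [0.0, 0.834, 0.551, 0.001]
wrist_force: [0.2, -0.5, -0.1]
opening: 0.489
grasp_force: 61.1
```

Emit:
apply_moves([
  {"jaw":0.3,"offset":[-29,13,0],"rot":[0,0,-3.9]},
  {"jaw":0.3,"offset":[-29,11,0],"rot":[0,0,-3.9]},
  {"jaw":0.3,"offset":[-30,9,0],"rot":[0,0,-3.9]},
  {"jaw":0.3,"offset":[-31,6,0],"rot":[0,0,-3.9]},
  {"jaw":0.3,"offset":[-31,4,0],"rot":[0,0,-3.9]},
])

```text
time_s: 9.43
eef_pos: [0.5413, -0.0115, 0.1304]
eef_rot: [0.0, 0.729, 0.685, 0.0]
wrist_force: [-0.6, -0.0, 0.0]
opening: 0.491
grasp_force: 61.1
```

Emit:
apply_moves([
  {"jaw":0.3,"offset":[-31,2,0],"rot":[0,0,-3.9]},
  {"jaw":0.3,"offset":[0,0,20],"rot":[0,0,0]},
  {"jaw":0.3,"offset":[0,0,15],"rot":[0,0,0]},
  {"jaw":0.3,"offset":[0,0,0],"rot":[0,0,0]},
  {"jaw":0.3,"offset":[0,0,0],"rot":[0,0,0]},
])

```text
time_s: 10.05
eef_pos: [0.5416, -0.0412, 0.0956]
eef_rot: [0.0, 0.706, 0.709, 0.0]
wrist_force: [0.2, 0.7, -1.1]
opening: 0.49
grasp_force: 61.1
```

```bash
python3 -c "
from h import *
plan(541.5,-41,90,0,1,0.3)
print(ctrl.get_obs()['grasp_force'])
for c in ['top','side']:
    im,_=snap(c,c+'2.png'); blues(c,im)
im=cv2.imread('pics/side2.png'); a=cv2.resize(im[180:280,210:330],None,fx=4.5,fy=4.5,interpolation=2)
cv2.imwrite('pics/e.png',a)
p=proj('side',[ctrl.get_obs()['eef_pos']]);print(p)
"
```

```text
at [541.6 -41.2  95.6] phi 0.2 dphi -0.2 dw [-0.1  0.2 -5.6] totaltool [ 0.2 -0.1  5.6] q [-0.29  0.27  1.79 -0.    1.07 -0.3 ] t 10.1
[{"jaw": 0.3, "offset": [0.2, -0.1, 5.6], "rot": [0.0, 0.0, 0.2]}]
61.10411524772644
top blue 214 [178.5 179.5] (array([632. , 279.5]), array([43.6, 41.5]), 35.9)
top blue 126 [425.1 187.9] (array([ 605.6, -375.8]), array([24.1, 42.8]), 89.6)
top blue 212 [179.5 259.3] (array([422.2, 274.7]), array([40.9, 40. ]), 45.1)
top blue 74 [548.  345.5] (array([ 191.7, -681.7]), array([18.8, 28.1]), 19.1)
side blue 96 [243.7 179.5] (array([626.1, 272.1]), array([53.5, 37.4]), 36.5)
side blue 170 [174.7 201. ] (array([418.1, 263.8]), array([53.7, 46.1]), 46.2)
side blue 227 [270.  223.3] (array([598. ,  60.8]), array([72.6, 44.4]), 63.8)
side blue 231 [374.3 318.4] (array([ 637.6, -313.6]), array([64.5, 32.7]), 7.3)
[[268.81665728 224.00433706]]
```

View pics/e.png

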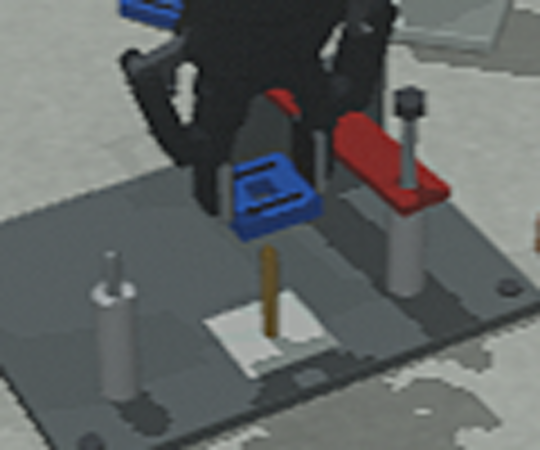

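```bash
python3 -c "
from h import *
e=np.array([541.6,-41.2,0])
zb=95.6-3.2
print('hole',proj('side',[(e+[0,0,zb+10])/1e3]))
for dx in(-22,22):
  for dy in(-22,22):
    print(dx,dy,np.round(proj('side',[(e+[dx,dy,zb])/1e3,(e+[dx,dy,zb+10])/1e3]),1).tolist())
for X in ([541.7,-41.6],[544,-39],[540,-42]): print(X,proj('side',[[X[0]/1e3,X[1]/1e3,z] for z in(.01,.038,.066)]).round(1).tolist())
print('top post ray z=.066,.05,.03',[ray('top',[[299.0,211.0]],z).round(4).tolist() for z in(.066,.05,.03)])
im=cv2.imread('pics/side2.png');hsv=cv2.cvtColor(im,cv2.COLOR_BGR2HSV)
H,S,V=[hsv[...,i].astype(int) for i in range(3)]
for v in range(230,258):
  m=np.nonzero((abs(H[v,255:285]-18)<8)&(S[v,255:285]>90))[0]
  w=np.clip(S[v,262:280]-60,0,None)*(abs(H[v,262:280]-17)<8); print(v,m+255, round((w*np.arange(262,280)).sum()/max(w.sum(),1),2), end='; ')
print()
for v in range(212,235): 
  m=np.nonzero((abs(H[v,240:300]-112)<12)&(S[v,240:300]>150)&(V[v,240:300]>60))[0]+240; print(v,m.min() if len(m) else 0,m.max() if len(m) else 0,end='; ')
"
```

```text
hole [[268.60588563 221.71052663]]
-22 -22 [[264.2, 233.8], [264.1, 230.2]]
-22 22 [[255.3, 222.8], [255.2, 219.2]]
22 -22 [[282.2, 227.9], [282.2, 224.2]]
22 22 [[273.0, 217.2], [273.0, 213.6]]
[541.7, -41.6] [[269.4, 253.8], [269.2, 244.4], [269.0, 234.8]]
[544, -39] [[269.8, 252.9], [269.6, 243.5], [269.4, 233.8]]
[540, -42] [[268.8, 254.1], [268.6, 244.7], [268.4, 235.1]]
top post ray z=.066,.05,.03 [[[0.5435, -0.0355]], [[0.5444, -0.0363]], [[0.5455, -0.0373]]]
230 [] 0.0; 231 [] 0.0; 232 [] 0.0; 233 [] 0.0; 234 [] 269.0; 235 [269 270] 269.3; 236 [268 269 270] 269.09; 237 [268 269 270] 269.1; 238 [268 269 270] 269.46; 239 [268 269 270 271] 269.51; 240 [268 269 270 271] 269.46; 241 [268 269 270] 269.46; 242 [268 269 270 271] 269.49; 243 [268 269 270] 269.47; 244 [268 269 270 271] 269.54; 245 [268 269 270] 269.31; 246 [268 269 270] 269.2; 247 [269 270] 269.5; 248 [269 270] 269.5; 249 [269 270] 269.44; 250 [269 270] 269.49; 251 [269 270] 269.49; 252 [269 270] 269.47; 253 [269 270] 269.47; 254 [269 270] 269.52; 255 [] 0.0; 256 [] 0.0; 257 [] 0.0; 
212 0 0; 213 0 0; 214 270 272; 215 267 273; 216 263 274; 217 262 275; 218 267 275; 219 264 276; 220 262 277; 221 262 278; 222 262 279; 223 262 280; 224 262 280; 225 262 280; 226 262 280; 227 263 280; 228 262 278; 229 262 275; 230 262 272; 231 263 269; 232 263 266; 233 0 0; 234 0 0;
```

Emit:
apply_moves([
  {"jaw":0.3,"offset":[1.7,1.7,12],"rot":[0,0,0]},
  {"jaw":0.3,"offset":[0,0,12],"rot":[0,0,0]},
  {"jaw":0.3,"offset":[0,0,2],"rot":[0,0,0]},
  {"jaw":0.3,"offset":[0,0,2],"rot":[0,0,0]},
  {"jaw":0.3,"offset":[0,0,2],"rot":[0,0,0]},
])

```text
time_s: 10.78
eef_pos: [0.5433, -0.0399, 0.0654]
eef_rot: [0.0, 0.706, 0.708, 0.0]
wrist_force: [-0.7, 0.8, -0.6]
opening: 0.488
grasp_force: 61.1
```

```bash
python3 -c "
from h import *
s=ctrl.get_obs();print(s['eef_pos'],s['grasp_force'],s['wrist_force'],s['torque'])
snap('side','s3.png')
im=cv2.imread('pics/s3.png'); a=cv2.resize(im[190:270,230:310],None,fx=6,fy=6,interpolation=2)
cv2.imwrite('pics/f.png',a)
"
```

```text
[ 0.54330709 -0.03991301  0.06536364] 61.10986948013306 [-0.71916514  0.84187036 -0.57888736] [-0.0308937  -0.00875656  0.01007798]
```

View pics/f.png

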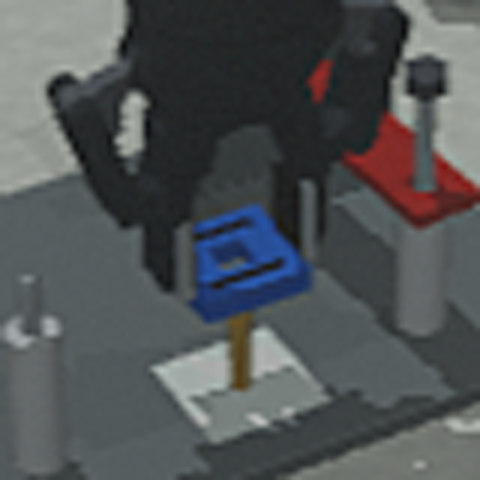

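Emit:
apply_moves([
  {"jaw":0.3,"offset":[0,0,2],"rot":[0,0,0]},
  {"jaw":0.3,"offset":[0,0,2],"rot":[0,0,0]},
  {"jaw":0.3,"offset":[0,0,2],"rot":[0,0,0]},
  {"jaw":0.3,"offset":[0,0,1],"rot":[0,0,0]},
  {"jaw":0.3,"offset":[0,0,1],"rot":[0,0,0]},
])

```text
time_s: 11.45
eef_pos: [0.5431, -0.0398, 0.0572]
eef_rot: [0.0, 0.706, 0.708, -0.0]
wrist_force: [1.2, 0.3, -0.7]
opening: 0.489
grasp_force: 61.1
```

```bash
python3 -c "
from h import *
s=ctrl.get_obs();print(s['eef_pos'],s['grasp_force'],s['wrist_force'],s['torque'])
snap('side','s4.png')
im=cv2.imread('pics/s4.png'); a=cv2.resize(im[215:260,250:295],None,fx=10,fy=10,interpolation=2)
cv2.imwrite('pics/g.png',a)
"
```

```text
[ 0.54309805 -0.03982131  0.0572357 ] 61.1094331741333 [ 1.19043671  0.26536185 -0.66358497] [-0.0033616   0.00371253 -0.01463183]
```

View pics/g.png

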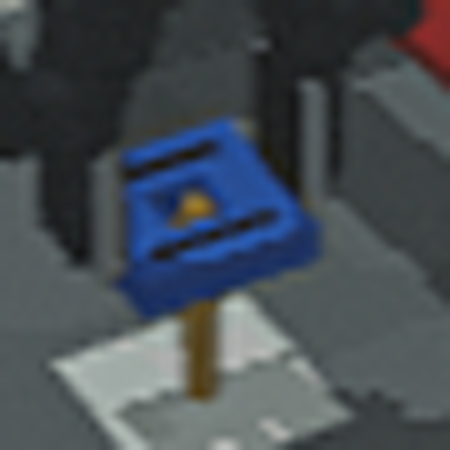

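Emit:
apply_moves([
  {"jaw":0.3,"offset":[0,0.7,10],"rot":[0,0,0]},
  {"jaw":0.3,"offset":[0,0,12],"rot":[0,0,0]},
  {"jaw":0.3,"offset":[0,0,12],"rot":[0,0,0]},
  {"jaw":0.3,"offset":[0,0,7],"rot":[0,0,0]},
  {"jaw":0.3,"offset":[0,0,0],"rot":[0,0,0]},
])

```text
time_s: 12.12
eef_pos: [0.5431, -0.0396, 0.0153]
eef_rot: [-0.001, 0.706, 0.708, -0.0]
wrist_force: [0.9, -0.3, -0.8]
opening: 0.492
grasp_force: 61.1
```

```bash
python3 -c "
from h import *
s=ctrl.get_obs();print(s['eef_pos'],s['grasp_force'],s['wrist_force'],s['torque'])"
```

```text
[ 0.54312502 -0.03962422  0.01533672] 61.10999822616577 [ 0.92417659 -0.31456631 -0.80391776] [ 2.68503431e-02  7.87001895e-03 -7.41396368e-05]
```

Emit:
apply_moves([
  {"jaw":0.65,"offset":[0,0,0],"rot":[0,0,0]},
  {"jaw":0.65,"offset":[0,0,0],"rot":[0,0,0]},
  {"jaw":0.65,"offset":[0,0,-40],"rot":[0,0,0]},
  {"jaw":0.65,"offset":[0,0,-50],"rot":[0,0,0]},
  {"jaw":0.65,"offset":[0,0,-40],"rot":[0,0,0]},
])

```text
time_s: 12.75
eef_pos: [0.5444, -0.0399, 0.1488]
eef_rot: [0.001, 0.706, 0.708, 0.001]
wrist_force: [1.1, -0.7, -0.1]
opening: 0.647
grasp_force: 0.0
```

```bash
python3 -c "
from h import *
blues('side')
plan(632,277,145,36.3,10,0.7)"
```

```text
side blue 167 [174.5 201. ] (array([417.9, 264.1]), array([53.7, 45.4]), 46.2)
side blue 224 [268.9 252.2] (array([544.8, -33.4]), array([51.5, 46.8]), 89.9)
side blue 257 [374.2 318.8] (array([ 636.9, -313.7]), array([66. , 32.7]), 7.3)
at [547.5 -40.7 154.4] phi 0.2 dphi 36.1 dw [ 84.5 317.7  -9.4] totaltool [317.4  85.6   9.3] q [-0.29  0.2   1.75  0.    1.18 -0.29] t 12.8
[{"jaw": 0.7, "offset": [32, 9, 1], "rot": [0.0, 0.0, -3.6]}, {"jaw": 0.7, "offset": [31, 11, 1], "rot": [0.0, 0.0, -3.6]}, {"jaw": 0.7, "offset": [30, 12, 1], "rot": [0.0, 0.0, -3.6]}, {"jaw": 0.7, "offset": [30, 14, 1], "rot": [0.0, 0.0, -3.6]}, {"jaw": 0.7, "offset": [29, 16, 1], "rot": [0.0, 0.0, -3.6]}]
[{"jaw": 0.7, "offset": [28, 18, 1], "rot": [0.0, 0.0, -3.6]}, {"jaw": 0.7, "offset": [26, 20, 1], "rot": [0.0, 0.0, -3.6]}, {"jaw": 0.7, "offset": [25, 21, 1], "rot": [0.0, 0.0, -3.6]}, {"jaw": 0.7, "offset": [24, 23, 1], "rot": [0.0, 0.0, -3.6]}, {"jaw": 0.7, "offset": [22, 24, 1], "rot": [0.0, 0.0, -3.6]}]
```

Emit:
apply_moves([
  {"jaw":0.7,"offset":[32,9,1],"rot":[0,0,-3.6]},
  {"jaw":0.7,"offset":[31,11,1],"rot":[0,0,-3.6]},
  {"jaw":0.7,"offset":[30,12,1],"rot":[0,0,-3.6]},
  {"jaw":0.7,"offset":[30,14,1],"rot":[0,0,-3.6]},
  {"jaw":0.7,"offset":[29,16,1],"rot":[0,0,-3.6]},
])

```text
time_s: 13.42
eef_pos: [0.5862, 0.1204, 0.1415]
eef_rot: [0.0, 0.586, 0.811, 0.0]
wrist_force: [1.0, 0.3, 0.1]
opening: 0.697
grasp_force: 0.0
```

Emit:
apply_moves([
  {"jaw":0.7,"offset":[28,18,1],"rot":[0,0,-3.6]},
  {"jaw":0.7,"offset":[26,20,1],"rot":[0,0,-3.6]},
  {"jaw":0.7,"offset":[25,21,1],"rot":[0,0,-3.6]},
  {"jaw":0.7,"offset":[24,23,1],"rot":[0,0,-3.6]},
  {"jaw":0.7,"offset":[22,24,1],"rot":[0,0,-3.6]},
])

```text
time_s: 14.05
eef_pos: [0.6285, 0.2795, 0.1364]
eef_rot: [0.0, 0.452, 0.892, 0.0]
wrist_force: [-0.4, -0.6, 0.0]
opening: 0.704
grasp_force: 0.0
```

Emit:
apply_moves([
  {"jaw":0.7,"offset":[0,3,40],"rot":[0,0,0]},
  {"jaw":0.7,"offset":[0,0,40],"rot":[0,0,0]},
  {"jaw":0.7,"offset":[0,0,20],"rot":[0,0,0]},
  {"jaw":0.7,"offset":[0,0,0],"rot":[0,0,0]},
  {"jaw":0.7,"offset":[0,0,0],"rot":[0,0,0]},
])

```text
time_s: 14.68
eef_pos: [0.632, 0.2803, 0.0382]
eef_rot: [0.001, 0.453, 0.892, 0.001]
wrist_force: [0.5, -0.2, 0.5]
opening: 0.702
grasp_force: 0.0
```

```bash
python3 -c "
from h import *
blues('side')
plan(632,277.2,3,36.3,1,0.7)"
```

```text
side blue 133 [246.5 179.4] (array([628.3, 268.9]), array([53.4, 45.4]), 36.2)
side blue 170 [174.7 201. ] (array([418.3, 263.8]), array([53.4, 46.7]), 44.7)
side blue 228 [268.8 252. ] (array([544.9, -32.7]), array([46.8, 52.5]), 0.7)
side blue 181 [375.2 317.3] (array([ 637.5, -313.1]), array([64.5, 31.6]), 7.3)
at [632.3 280.4  38.6] phi 36.2 dphi 0.1 dw [ -0.3  -3.2 -35.6] totaltool [-2.4 -2.3 35.6] q [ 0.25  0.64  1.4  -0.    1.1  -0.39] t 14.7
[{"jaw": 0.7, "offset": [-2.4, -2.3, 35.6], "rot": [0.2, 0.1, -0.1]}]
```

Plate unmoved. Lower, grip, lift.

Emit:
apply_moves([
  {"jaw":0.7,"offset":[-2.4,-2.3,20],"rot":[0,0,0]},
  {"jaw":0.7,"offset":[0,0,15],"rot":[0,0,0]},
  {"jaw":0.7,"offset":[0,0,0],"rot":[0,0,0]},
  {"jaw":0.3,"offset":[0,0,0],"rot":[0,0,0]},
  {"jaw":0.3,"offset":[0,0,0],"rot":[0,0,0]},
])

```text
time_s: 15.35
eef_pos: [0.6309, 0.2771, 0.002]
eef_rot: [0.001, 0.452, 0.892, 0.0]
wrist_force: [-0.6, -0.9, -0.3]
opening: 0.495
grasp_force: 60.7
```

Emit:
apply_moves([
  {"jaw":0.3,"offset":[0,0,0],"rot":[0,0,0]},
  {"jaw":0.3,"offset":[0,0,0],"rot":[0,0,0]},
  {"jaw":0.3,"offset":[0,0,0],"rot":[0,0,0]},
  {"jaw":0.3,"offset":[0,0,0],"rot":[0,0,0]},
  {"jaw":0.3,"offset":[0,0,0],"rot":[0,0,0]},
])

```text
time_s: 15.98
eef_pos: [0.6303, 0.2769, 0.0015]
eef_rot: [0.0, 0.452, 0.892, 0.0]
wrist_force: [-1.2, 0.0, 1.8]
opening: 0.489
grasp_force: 60.9
```

```bash
python3 -c "
from h import *
print(ctrl.get_obs()['grasp_force'])
plan(543.4,-39.8,140,0,10,0.3)"
```

```text
60.879001915454865
at [630.3 276.9   1.5] phi 36.2 dphi -36.2 dw [ -86.9 -316.7  138.5] totaltool [-204.3 -257.2 -138.6] q [ 0.24  0.68  1.41  0.    1.04 -0.39] t 16.0
[{"jaw": 0.3, "offset": [-20, -26, -14], "rot": [0.0, 0.0, 3.6]}, {"jaw": 0.3, "offset": [-22, -24, -14], "rot": [0.0, 0.0, 3.6]}, {"jaw": 0.3, "offset": [-24, -23, -14], "rot": [0.0, 0.0, 3.6]}, {"jaw": 0.3, "offset": [-25, -21, -14], "rot": [0.0, 0.0, 3.6]}, {"jaw": 0.3, "offset": [-26, -20, -14], "rot": [0.0, 0.0, 3.6]}]
[{"jaw": 0.3, "offset": [-27, -18, -14], "rot": [0.0, 0.0, 3.6]}, {"jaw": 0.3, "offset": [-28, -16, -14], "rot": [0.0, 0.0, 3.6]}, {"jaw": 0.3, "offset": [-29, -15, -14], "rot": [0.0, 0.0, 3.6]}, {"jaw": 0.3, "offset": [-30, -13, -14], "rot": [0.0, 0.0, 3.6]}, {"jaw": 0.3, "offset": [-31, -11, -14], "rot": [0.0, 0.0, 3.6]}]
```

Emit:
apply_moves([
  {"jaw":0.3,"offset":[0,0,-50],"rot":[0,0,0]},
  {"jaw":0.3,"offset":[0,0,-50],"rot":[0,0,0]},
  {"jaw":0.3,"offset":[-20,-26,-38],"rot":[0,0,3.6]},
  {"jaw":0.3,"offset":[-22,-24,0],"rot":[0,0,3.6]},
  {"jaw":0.3,"offset":[-24,-23,0],"rot":[0,0,3.6]},
])

```text
time_s: 16.6
eef_pos: [0.6041, 0.181, 0.1401]
eef_rot: [0.001, 0.535, 0.845, 0.0]
wrist_force: [0.9, 0.3, 0.1]
opening: 0.49
grasp_force: 61.1
```

Emit:
apply_moves([
  {"jaw":0.3,"offset":[-25,-21,0],"rot":[0,0,3.6]},
  {"jaw":0.3,"offset":[-26,-20,0],"rot":[0,0,3.6]},
  {"jaw":0.3,"offset":[-27,-18,0],"rot":[0,0,3.6]},
  {"jaw":0.3,"offset":[-28,-16,0],"rot":[0,0,3.6]},
  {"jaw":0.3,"offset":[-29,-15,0],"rot":[0,0,3.6]},
])

```text
time_s: 17.23
eef_pos: [0.5603, 0.0239, 0.1392]
eef_rot: [0.0, 0.661, 0.751, -0.0]
wrist_force: [0.3, -0.0, -0.3]
opening: 0.494
grasp_force: 61.1
```

Emit:
apply_moves([
  {"jaw":0.3,"offset":[-30,-13,0],"rot":[0,0,3.6]},
  {"jaw":0.3,"offset":[-31,-11,0],"rot":[0,0,3.6]},
  {"jaw":0.3,"offset":[0,0,30],"rot":[0,0,0]},
  {"jaw":0.3,"offset":[0,0,30],"rot":[0,0,0]},
  {"jaw":0.3,"offset":[0,0,0],"rot":[0,0,0]},
])

```text
time_s: 17.85
eef_pos: [0.5405, -0.0378, 0.077]
eef_rot: [-0.002, 0.706, 0.708, -0.001]
wrist_force: [-0.1, -0.2, -0.3]
opening: 0.49
grasp_force: 61.1
```

```bash
python3 -c "
from h import *
print(ctrl.get_obs()['grasp_force'])
plan(543.4,-39.8,62,0,1,0.3)
blues('side')
print('pred if centred', proj('side',[[.5434,-.0398,.0783]]))"
```

```text
61.0649536550045
at [540.5 -37.8  77. ] phi 0.2 dphi -0.2 dw [  2.9  -2.  -15. ] totaltool [-2.1  2.9 15. ] q [-0.29  0.3   1.8  -0.    1.04 -0.29] t 17.9
[{"jaw": 0.3, "offset": [-2.1, 2.9, 15.0], "rot": [-0.3, -0.1, 0.2]}]
side blue 168 [174.7 201. ] (array([418.2, 263.8]), array([53.3, 46.7]), 44.1)
side blue 240 [269.2 230.3] (array([578. ,  40.2]), array([51.8, 58.2]), 0.0)
side blue 224 [268.8 252.1] (array([544.8, -33.4]), array([51.5, 46.9]), 89.9)
side blue 214 [374.7 318. ] (array([ 637.7, -313.8]), array([66.1, 31.6]), 10.7)
pred if centred [[269.22489422 229.76528034]]
```

Emit:
apply_moves([
  {"jaw":0.3,"offset":[-2,2.5,3],"rot":[0,0,0]},
  {"jaw":0.3,"offset":[0,0,0],"rot":[0,0,0]},
  {"jaw":0.3,"offset":[0,0,0],"rot":[0,0,0]},
  {"jaw":0.3,"offset":[0,0,0],"rot":[0,0,0]},
  {"jaw":0.3,"offset":[0,0,0],"rot":[0,0,0]},
])

```text
time_s: 18.52
eef_pos: [0.5453, -0.0402, 0.0765]
eef_rot: [0.0, 0.706, 0.708, 0.0]
wrist_force: [0.4, -0.3, 0.0]
opening: 0.494
grasp_force: 61.1
```

```bash
python3 -c "
from h import *
plan(543.4,-39.8,62,0,1,0.3)
blues('side')"
```

```text
at [545.3 -40.2  76.5] phi 0.2 dphi -0.2 dw [ -1.9   0.4 -14.5] totaltool [ 0.4 -1.9 14.5] q [-0.29  0.31  1.79 -0.    1.04 -0.29] t 18.5
[{"jaw": 0.3, "offset": [0.4, -1.9, 14.5], "rot": [0.0, 0.0, 0.2]}]
side blue 167 [174.6 201. ] (array([418.4, 264.2]), array([53.3, 45.8]), 46.7)
side blue 239 [271.6 230.2] (array([583.1,  36.8]), array([58.2, 51.2]), 90.0)
side blue 223 [268.8 252.2] (array([544.8, -33.4]), array([51.5, 46.9]), 89.9)
side blue 228 [374.5 318.3] (array([ 636.9, -313.9]), array([67.6, 31.6]), 10.7)
```

Emit:
apply_moves([
  {"jaw":0.3,"offset":[0.4,-1.9,4],"rot":[0,0,0]},
  {"jaw":0.3,"offset":[0,0,4],"rot":[0,0,0]},
  {"jaw":0.3,"offset":[0,0,4],"rot":[0,0,0]},
  {"jaw":0.3,"offset":[0,0,3],"rot":[0,0,0]},
  {"jaw":0.3,"offset":[0,0,3],"rot":[0,0,0]},
])

```text
time_s: 19.2
eef_pos: [0.5434, -0.0398, 0.058]
eef_rot: [-0.0, 0.706, 0.708, -0.0]
wrist_force: [-0.9, 0.0, -0.3]
opening: 0.491
grasp_force: 61.1
```

```bash
python3 -c "
from h import *
plan(543.4,-39.8,26,0,1,0.3)
snap('side','s5.png')
print(ctrl.get_obs()['wrist_force'])
im=cv2.imread('pics/s5.png'); a=cv2.resize(im[215:260,250:295],None,fx=8,fy=8,interpolation=2)
cv2.imwrite('pics/i.png',a)
"
```

```text
at [543.4 -39.8  58. ] phi 0.2 dphi -0.2 dw [  0.   0. -32.] totaltool [ 0.  0. 32.] q [-0.29  0.34  1.8   0.    1.   -0.29] t 19.2
[{"jaw": 0.3, "offset": [0.0, 0.0, 32.0], "rot": [0.0, 0.0, 0.2]}]
[-0.62715767 -1.30916176 -1.38501396]
```

View pics/i.png

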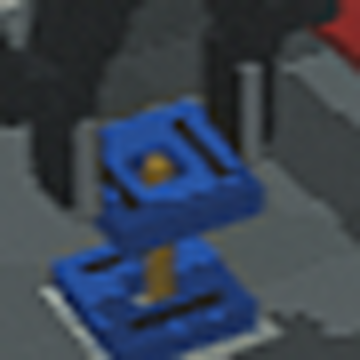

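Emit:
apply_moves([
  {"jaw":0.3,"offset":[0,0,10],"rot":[0,0,0]},
  {"jaw":0.3,"offset":[0,0,12],"rot":[0,0,0]},
  {"jaw":0.3,"offset":[0,0,10],"rot":[0,0,0]},
  {"jaw":0.3,"offset":[0,0,3],"rot":[0,0,0]},
  {"jaw":0.3,"offset":[0,0,0],"rot":[0,0,0]},
])

```text
time_s: 19.88
eef_pos: [0.5432, -0.0398, 0.0229]
eef_rot: [-0.0, 0.706, 0.708, -0.0]
wrist_force: [1.1, 0.2, 0.1]
opening: 0.488
grasp_force: 61.1
```

Emit:
apply_moves([
  {"jaw":0.65,"offset":[0,0,0],"rot":[0,0,0]},
  {"jaw":0.65,"offset":[0,0,0],"rot":[0,0,0]},
  {"jaw":0.65,"offset":[0,0,-40],"rot":[0,0,0]},
  {"jaw":0.65,"offset":[0,0,-50],"rot":[0,0,0]},
  {"jaw":0.65,"offset":[0,0,-10],"rot":[0,0,0]},
])

```text
time_s: 20.5
eef_pos: [0.5461, -0.0405, 0.1276]
eef_rot: [0.003, 0.706, 0.708, 0.002]
wrist_force: [1.0, -0.1, 0.1]
opening: 0.649
grasp_force: 0.0
```

```bash
python3 -c "
from h import *
blues('side')
plan(421.5,272.7,100,45,10,0.7)"
```

```text
side blue 167 [174.5 200.9] (array([417.9, 264.1]), array([53.7, 45.4]), 46.2)
side blue 291 [269.2 251. ] (array([547.6, -29.4]), array([52.3, 59. ]), 0.7)
side blue 237 [374.2 318.6] (array([ 636.9, -313.9]), array([67.6, 31.6]), 10.7)
at [545.6 -40.4 127. ] phi 0.2 dphi 44.8 dw [-124.1  313.1  -27. ] totaltool [ 313.6 -123.1   25.7] q [-0.29  0.23  1.77 -0.    1.13 -0.29] t 20.6
[{"jaw": 0.7, "offset": [31, -12, 3], "rot": [0.0, 0.0, -4.5]}, {"jaw": 0.7, "offset": [32, -10, 3], "rot": [0.0, 0.0, -4.5]}, {"jaw": 0.7, "offset": [33, -7, 3], "rot": [0.0, 0.0, -4.5]}, {"jaw": 0.7, "offset": [33, -5, 3], "rot": [0.0, 0.0, -4.5]}, {"jaw": 0.7, "offset": [34, -2, 3], "rot": [0.0, 0.0, -4.5]}]
[{"jaw": 0.7, "offset": [34, 1, 3], "rot": [0.0, 0.0, -4.5]}, {"jaw": 0.7, "offset": [34, 3, 3], "rot": [0.0, 0.0, -4.5]}, {"jaw": 0.7, "offset": [33, 6, 3], "rot": [0.0, 0.0, -4.5]}, {"jaw": 0.7, "offset": [33, 8, 3], "rot": [0.0, 0.0, -4.5]}, {"jaw": 0.7, "offset": [32, 11, 3], "rot": [0.0, 0.0, -4.5]}]
```

Emit:
apply_moves([
  {"jaw":0.7,"offset":[31,-12,0],"rot":[0,0,-4.5]},
  {"jaw":0.7,"offset":[32,-10,0],"rot":[0,0,-4.5]},
  {"jaw":0.7,"offset":[33,-7,0],"rot":[0,0,-4.5]},
  {"jaw":0.7,"offset":[33,-5,0],"rot":[0,0,-4.5]},
  {"jaw":0.7,"offset":[34,-2,0],"rot":[0,0,-4.5]},
])

```text
time_s: 21.18
eef_pos: [0.4799, 0.1171, 0.122]
eef_rot: [-0.001, 0.553, 0.833, -0.001]
wrist_force: [1.0, -0.1, 0.4]
opening: 0.697
grasp_force: 0.0
```

Emit:
apply_moves([
  {"jaw":0.7,"offset":[34,1,10],"rot":[0,0,-4.5]},
  {"jaw":0.7,"offset":[34,3,10],"rot":[0,0,-4.5]},
  {"jaw":0.7,"offset":[33,6,10],"rot":[0,0,-4.5]},
  {"jaw":0.7,"offset":[33,8,10],"rot":[0,0,-4.5]},
  {"jaw":0.7,"offset":[32,11,10],"rot":[0,0,-4.5]},
])

```text
time_s: 21.8
eef_pos: [0.417, 0.2742, 0.0718]
eef_rot: [-0.001, 0.38, 0.925, -0.001]
wrist_force: [0.3, 0.2, 0.5]
opening: 0.7
grasp_force: 0.0
```

Emit:
apply_moves([
  {"jaw":0.7,"offset":[0,0,20],"rot":[0,0,0]},
  {"jaw":0.7,"offset":[0,0,16],"rot":[0,0,0]},
  {"jaw":0.7,"offset":[0,0,0],"rot":[0,0,0]},
  {"jaw":0.7,"offset":[0,0,0],"rot":[0,0,0]},
  {"jaw":0.7,"offset":[0,0,0],"rot":[0,0,0]},
])

```text
time_s: 22.42
eef_pos: [0.4193, 0.2736, 0.038]
eef_rot: [0.001, 0.381, 0.924, 0.0]
wrist_force: [-0.5, -0.3, -0.6]
opening: 0.702
grasp_force: 0.0
```

```bash
python3 -c "
from h import *
blues('side')
plan(421.7,272.7,2.5,45,1,0.7)"
```

```text
side blue 182 [174.9 201.1] (array([418.3, 263.7]), array([53.3, 47. ]), 44.1)
side blue 276 [269.3 251. ] (array([547.4, -29.4]), array([52., 59.]), 0.7)
side blue 181 [375.1 317.4] (array([ 636.8, -313.7]), array([66.1, 32.7]), 7.3)
at [419.2 273.6  38. ] phi 45.2 dphi -0.2 dw [  2.5  -0.9 -35.5] totaltool [-2.4  1.1 35.5] q [ 0.34  0.29  1.92 -0.    0.93 -0.45] t 22.5
[{"jaw": 0.7, "offset": [-2.4, 1.1, 35.5], "rot": [0.1, 0.0, 0.2]}]
```

Emit:
apply_moves([
  {"jaw":0.7,"offset":[-2.4,1.1,20],"rot":[0,0,0]},
  {"jaw":0.7,"offset":[0,0,15.5],"rot":[0,0,0]},
  {"jaw":0.7,"offset":[0,0,0],"rot":[0,0,0]},
  {"jaw":0.3,"offset":[0,0,0],"rot":[0,0,0]},
  {"jaw":0.3,"offset":[0,0,0],"rot":[0,0,0]},
])

```text
time_s: 23.1
eef_pos: [0.4216, 0.273, 0.0026]
eef_rot: [0.001, 0.381, 0.925, 0.0]
wrist_force: [0.2, 0.2, -0.2]
opening: 0.491
grasp_force: 60.7
```

Emit:
apply_moves([
  {"jaw":0.3,"offset":[0,0,0],"rot":[0,0,0]},
  {"jaw":0.3,"offset":[0,0,0],"rot":[0,0,0]},
  {"jaw":0.3,"offset":[0,0,0],"rot":[0,0,0]},
  {"jaw":0.3,"offset":[0,0,0],"rot":[0,0,0]},
  {"jaw":0.3,"offset":[0,0,0],"rot":[0,0,0]},
])

```text
time_s: 23.72
eef_pos: [0.4216, 0.273, 0.0025]
eef_rot: [0.0, 0.381, 0.925, 0.0]
wrist_force: [-1.5, -0.3, 6.4]
opening: 0.488
grasp_force: 61.4
```

```bash
python3 -c "
from h import *
print(ctrl.get_obs()['grasp_force'])
plan(543.4,-39.8,140,0,10,0.3)"
```

```text
61.36170744895935
at [421.6 273.    2.5] phi 45.2 dphi -45.2 dw [ 121.8 -312.8  137.5] totaltool [-306.9 -135.9 -137.5] q [ 0.34  0.36  1.92  0.    0.85 -0.45] t 23.7
[{"jaw": 0.3, "offset": [-31, -14, -14], "rot": [0.0, 0.0, 4.5]}, {"jaw": 0.3, "offset": [-32, -11, -14], "rot": [0.0, 0.0, 4.5]}, {"jaw": 0.3, "offset": [-32, -9, -14], "rot": [0.0, 0.0, 4.5]}, {"jaw": 0.3, "offset": [-33, -6, -14], "rot": [0.0, 0.0, 4.5]}, {"jaw": 0.3, "offset": [-33, -3, -14], "rot": [0.0, 0.0, 4.5]}]
[{"jaw": 0.3, "offset": [-34, -1, -14], "rot": [0.0, 0.0, 4.5]}, {"jaw": 0.3, "offset": [-34, 2, -14], "rot": [0.0, 0.0, 4.5]}, {"jaw": 0.3, "offset": [-33, 5, -14], "rot": [0.0, 0.0, 4.5]}, {"jaw": 0.3, "offset": [-33, 7, -14], "rot": [0.0, 0.0, 4.5]}, {"jaw": 0.3, "offset": [-32, 10, -14], "rot": [0.0, 0.0, 4.5]}]
```

Emit:
apply_moves([
  {"jaw":0.3,"offset":[0,0,-50],"rot":[0,0,0]},
  {"jaw":0.3,"offset":[0,0,-50],"rot":[0,0,0]},
  {"jaw":0.3,"offset":[-31,-14,-36],"rot":[0,0,4.5]},
  {"jaw":0.3,"offset":[-32,-11,0],"rot":[0,0,4.5]},
  {"jaw":0.3,"offset":[-32,-9,0],"rot":[0,0,4.5]},
])

```text
time_s: 24.35
eef_pos: [0.4577, 0.1775, 0.1384]
eef_rot: [0.001, 0.488, 0.873, 0.0]
wrist_force: [-0.1, 0.1, -0.9]
opening: 0.487
grasp_force: 61.1
```

Emit:
apply_moves([
  {"jaw":0.3,"offset":[-33,-6,0],"rot":[0,0,4.5]},
  {"jaw":0.3,"offset":[-33,-3,0],"rot":[0,0,4.5]},
  {"jaw":0.3,"offset":[-34,-1,0],"rot":[0,0,4.5]},
  {"jaw":0.3,"offset":[-34,2,0],"rot":[0,0,4.5]},
  {"jaw":0.3,"offset":[-33,5,0],"rot":[0,0,4.5]},
])

```text
time_s: 24.98
eef_pos: [0.5193, 0.021, 0.1375]
eef_rot: [-0.0, 0.649, 0.761, -0.0]
wrist_force: [0.3, 0.2, -0.3]
opening: 0.49
grasp_force: 61.1
```

Emit:
apply_moves([
  {"jaw":0.3,"offset":[-33,7,0],"rot":[0,0,4.5]},
  {"jaw":0.3,"offset":[-32,10,0],"rot":[0,0,4.5]},
  {"jaw":0.3,"offset":[0,0,30],"rot":[0,0,0]},
  {"jaw":0.3,"offset":[0,0,30],"rot":[0,0,0]},
  {"jaw":0.3,"offset":[0,0,0],"rot":[0,0,0]},
])

```text
time_s: 25.6
eef_pos: [0.5415, -0.0399, 0.0752]
eef_rot: [-0.003, 0.706, 0.708, -0.001]
wrist_force: [-0.6, -0.5, -0.8]
opening: 0.488
grasp_force: 61.1
```

Emit:
apply_moves([
  {"jaw":0.3,"offset":[0,0,0],"rot":[0,0,0]},
  {"jaw":0.3,"offset":[0,0,0],"rot":[0,0,0]},
  {"jaw":0.3,"offset":[0,0,0],"rot":[0,0,0]},
  {"jaw":0.3,"offset":[0,0,0],"rot":[0,0,0]},
  {"jaw":0.3,"offset":[0,0,0],"rot":[0,0,0]},
])

```text
time_s: 26.22
eef_pos: [0.5441, -0.0404, 0.078]
eef_rot: [0.0, 0.706, 0.708, 0.0]
wrist_force: [-0.4, -0.4, -0.6]
opening: 0.489
grasp_force: 61.1
```

```bash
python3 -c "
from h import *
print(ctrl.get_obs()['grasp_force'])
plan(543.4,-39.8,60,0,1,0.3); blues('side')"
```

```text
61.09270691871643
at [544.1 -40.4  78. ] phi 0.2 dphi -0.2 dw [ -0.7   0.6 -18. ] totaltool [ 0.6 -0.7 18. ] q [-0.29  0.31  1.8   0.    1.04 -0.3 ] t 26.2
[{"jaw": 0.3, "offset": [0.6, -0.7, 18.0], "rot": [0.0, 0.0, 0.2]}]
side blue 230 [271.2 230.3] (array([581.9,  37.6]), array([58.6, 51.2]), 88.4)
side blue 286 [269.  251.1] (array([547.5, -29.6]), array([59.1, 52.2]), 89.9)
side blue 237 [374.4 318.5] (array([ 636.7, -313.3]), array([64.8, 32.9]), 4.8)
```

Emit:
apply_moves([
  {"jaw":0.3,"offset":[0.6,-0.7,4],"rot":[0,0,0]},
  {"jaw":0.3,"offset":[0,0,4],"rot":[0,0,0]},
  {"jaw":0.3,"offset":[0,0,4],"rot":[0,0,0]},
  {"jaw":0.3,"offset":[0,0,4],"rot":[0,0,0]},
  {"jaw":0.3,"offset":[0,0,4],"rot":[0,0,0]},
])

```text
time_s: 26.9
eef_pos: [0.5432, -0.0398, 0.0574]
eef_rot: [-0.0, 0.706, 0.708, -0.0]
wrist_force: [-0.1, -0.4, -0.8]
opening: 0.491
grasp_force: 61.1
```

```bash
python3 -c "
from h import *
plan(543.4,-39.8,33,0,1,0.3)
im,_=snap('side','s6.png')
print(ctrl.get_obs()['wrist_force'])
hsv=cv2.cvtColor(im,cv2.COLOR_RGB2HSV)
m=(abs(hsv[...,0].astype(int)-18)<7)&(hsv[...,1]>110); m[:225]=0;m[262:]=0;m[:,:255]=0;m[:,290:]=0
print(np.argwhere(m).tolist())"
```

```text
at [543.2 -39.8  57.4] phi 0.2 dphi -0.2 dw [  0.2   0.  -24.4] totaltool [ 0.   0.2 24.4] q [-0.29  0.34  1.8  -0.    1.   -0.29] t 26.9
[{"jaw": 0.3, "offset": [0.0, 0.2, 24.4], "rot": [0.0, 0.0, 0.2]}]
[-0.02086401 -0.01176906 -0.26607407]
[[231, 269], [235, 268], [235, 269], [235, 270], [236, 268], [236, 269], [236, 270], [237, 268], [237, 269], [237, 270], [240, 269], [246, 275], [247, 269], [247, 270], [248, 269], [248, 270], [249, 269], [249, 270]]
```

Emit:
apply_moves([
  {"jaw":0.3,"offset":[0,0,10],"rot":[0,0,0]},
  {"jaw":0.3,"offset":[0,0,10],"rot":[0,0,0]},
  {"jaw":0.3,"offset":[0,0,3],"rot":[0,0,0]},
  {"jaw":0.3,"offset":[0,0,0],"rot":[0,0,0]},
  {"jaw":0.3,"offset":[0,0,0],"rot":[0,0,0]},
])

```text
time_s: 27.58
eef_pos: [0.5436, -0.0399, 0.035]
eef_rot: [0.0, 0.706, 0.708, 0.0]
wrist_force: [-0.3, -1.1, -1.0]
opening: 0.492
grasp_force: 61.1
```

Emit:
apply_moves([
  {"jaw":0.65,"offset":[0,0,0],"rot":[0,0,0]},
  {"jaw":0.65,"offset":[0,0,0],"rot":[0,0,0]},
  {"jaw":0.65,"offset":[0,0,-40],"rot":[0,0,0]},
  {"jaw":0.65,"offset":[0,0,-50],"rot":[0,0,0]},
  {"jaw":0.65,"offset":[0,0,-20],"rot":[0,0,0]},
])

```text
time_s: 28.2
eef_pos: [0.5451, -0.0403, 0.1483]
eef_rot: [0.002, 0.706, 0.708, 0.001]
wrist_force: [0.8, 0.6, 0.3]
opening: 0.652
grasp_force: 0.0
```

Emit:
apply_moves([
  {"jaw":0.65,"offset":[0,0,0],"rot":[0,0,0]},
  {"jaw":0.65,"offset":[60,-30,-30],"rot":[0,0,0]},
  {"jaw":0.65,"offset":[60,-30,0],"rot":[0,0,0]},
  {"jaw":0.65,"offset":[60,-30,0],"rot":[0,0,0]},
  {"jaw":0.65,"offset":[0,0,0],"rot":[0,0,0]},
])

```text
time_s: 28.82
eef_pos: [0.4582, 0.1259, 0.1685]
eef_rot: [-0.002, 0.704, 0.71, -0.001]
wrist_force: [0.5, -0.8, -0.2]
opening: 0.652
grasp_force: 0.0
```

```bash
python3 -c "
from h import *
for c in ['top','side']:
    im,d=snap(c,c+'7.png'); blues(c,im); w=cloud(c,d)
    hsv=cv2.cvtColor(im,cv2.COLOR_RGB2HSV); H=hsv[...,0].astype(int)
    red=((H<5)|(H>175))&(hsv[...,1]>150)&(hsv[...,2]>50)&(w[...,2]>.06)&(w[...,0]>.5)
    v,u=np.nonzero(red); print(c,'red',rect(ray(c,np.c_[u,v],.078)))
    m=(np.hypot(w[...,0]-.61,w[...,1]-.085)<.04)&(w[...,2]>.1)&(w[...,2]<.118); print('grip',rect(w[m][:,:2]))
    m=(np.hypot(w[...,0]-.5434,w[...,1]+.0398)<.035)&(w[...,2]>.02)&(w[...,2]<.06); print('pile',rect(w[m][:,:2]),np.percentile(w[m][:,2],[5,50,95]))
im=cv2.imread('pics/side7.png'); cv2.imwrite('pics/j.png',cv2.resize(im[150:280,200:360],None,fx=4,fy=4,interpolation=2))
"
```

```text
top blue 126 [425.1 187.9] (array([ 605.6, -375.8]), array([24.1, 42.8]), 89.6)
top blue 268 [299. 212.] (array([544. , -38.3]), array([47.7, 42.3]), 89.6)
top blue 74 [548.  345.5] (array([ 191.7, -681.7]), array([18.8, 28.1]), 19.1)
top red (array([ 604.7, -130.8]), array([545. ,  54.6]), 85.8)
grip (array([610.6,  84.1]), array([16. , 25.6]), 6.6)
pile (array([541.3, -37.1]), array([46. , 43.9]), 89.4) [0.02403312 0.03936563 0.04336242]
side blue 377 [269.2 249.4] (array([550.6, -24. ]), array([70.2, 58.5]), 89.9)
side blue 142 [374.7 315.5] (array([ 636.5, -309.8]), array([68.8, 24.5]), 18.5)
side blue 44 [377.1 323. ] (array([ 635.4, -325.8]), array([44.3, 10.3]), 10.1)
side red (array([ 598.4, -140.7]), array([570.6,  62.3]), 85.8)
grip (array([608.1,  81.3]), array([17.5, 31.1]), 8.2)
pile (array([540.8, -41.5]), array([49.2, 46.4]), 87.1) [0.02256279 0.037402   0.04498649]
```

View pics/j.png

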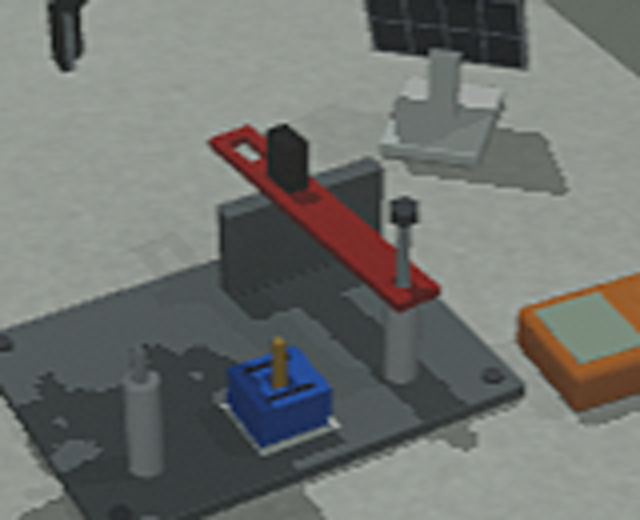

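```bash
python3 -c "
from h import *
plan(610.1,81.8,150,6.1,5,0.5)"
```

```text
at [460.7 123.  169.3] phi 0.3 dphi 5.8 dw [149.4 -41.2 -19.3] totaltool [-41.9 149.2  19.1] q [ 0.01  0.03  1.91 -0.    1.21  0.01] t 28.9
[{"jaw": 0.5, "offset": [-8, 30, 4], "rot": [0.0, 0.0, -1.2]}, {"jaw": 0.5, "offset": [-9, 30, 4], "rot": [0.0, 0.0, -1.2]}, {"jaw": 0.5, "offset": [-10, 29, 4], "rot": [0.0, 0.0, -1.2]}, {"jaw": 0.5, "offset": [-10, 29, 4], "rot": [0.0, 0.0, -1.2]}, {"jaw": 0.5, "offset": [-11, 29, 4], "rot": [0.0, 0.0, -1.2]}]
```

Emit:
apply_moves([
  {"jaw":0.5,"offset":[-8,30,4],"rot":[0,0,-1.2]},
  {"jaw":0.5,"offset":[-9,30,4],"rot":[0,0,-1.2]},
  {"jaw":0.5,"offset":[-10,29,4],"rot":[0,0,-1.2]},
  {"jaw":0.5,"offset":[-10,29,4],"rot":[0,0,-1.2]},
  {"jaw":0.5,"offset":[-11,29,4],"rot":[0,0,-1.2]},
])

```text
time_s: 29.55
eef_pos: [0.6119, 0.0787, 0.1489]
eef_rot: [-0.0, 0.669, 0.744, -0.0]
wrist_force: [0.6, -0.8, -0.4]
opening: 0.502
grasp_force: 0.0
```

Emit:
apply_moves([
  {"jaw":0.5,"offset":[0,0,0],"rot":[0,0,0]},
  {"jaw":0.5,"offset":[0,0,0],"rot":[0,0,0]},
  {"jaw":0.5,"offset":[0,0,0],"rot":[0,0,0]},
  {"jaw":0.5,"offset":[0,0,0],"rot":[0,0,0]},
  {"jaw":0.5,"offset":[0,0,0],"rot":[0,0,0]},
])

```text
time_s: 30.18
eef_pos: [0.6103, 0.0816, 0.1506]
eef_rot: [0.0, 0.668, 0.744, 0.0]
wrist_force: [-0.8, 0.1, 0.5]
opening: 0.496
grasp_force: 0.0
```

```bash
python3 -c "
from h import *
plan(610.1,81.8,85,6.1,1,0.5)"
```

```text
at [610.3  81.6 150.6] phi 6.2 dphi -0.1 dw [ -0.2   0.2 -65.6] totaltool [ 0.2 -0.2 65.6] q [-0.06  0.35  1.57 -0.    1.22 -0.17] t 30.2
[{"jaw": 0.5, "offset": [0.2, -0.2, 65.6], "rot": [0.0, 0.0, 0.1]}]
```

Emit:
apply_moves([
  {"jaw":0.5,"offset":[0,0,25],"rot":[0,0,0]},
  {"jaw":0.5,"offset":[0,0,25],"rot":[0,0,0]},
  {"jaw":0.5,"offset":[0,0,15],"rot":[0,0,0]},
  {"jaw":0.3,"offset":[0,0,0],"rot":[0,0,0]},
  {"jaw":0.1,"offset":[0,0,0],"rot":[0,0,0]},
])

```text
time_s: 30.8
eef_pos: [0.6112, 0.0814, 0.0862]
eef_rot: [0.001, 0.668, 0.744, 0.0]
wrist_force: [0.0, 0.7, -1.0]
opening: 0.172
grasp_force: 61.3
```

Emit:
apply_moves([
  {"jaw":0,"offset":[0,0,0],"rot":[0,0,0]},
  {"jaw":0,"offset":[0,0,0],"rot":[0,0,0]},
  {"jaw":0,"offset":[0,0,0],"rot":[0,0,0]},
  {"jaw":0,"offset":[0,0,0],"rot":[0,0,0]},
  {"jaw":0,"offset":[0,0,0],"rot":[0,0,0]},
])

```text
time_s: 31.42
eef_pos: [0.6108, 0.0814, 0.0859]
eef_rot: [0.0, 0.668, 0.744, 0.0]
wrist_force: [-1.0, 1.2, 4.1]
opening: 0.176
grasp_force: 62.2
```

```bash
python3 -c "
from h import *
plan(610.1,81.8,118,6.1,1,0.5);s=ctrl.get_obs();print(s['wrist_force'],s['torque'],s['opening'],s['grasp_force'])"
```

```text
at [610.8  81.4  85.9] phi 6.2 dphi -0.1 dw [-0.7  0.4 32.1] totaltool [  0.5  -0.6 -32.1] q [-0.06  0.43  1.6   0.    1.11 -0.17] t 31.4
[{"jaw": 0.5, "offset": [0.5, -0.6, -32.1], "rot": [0.0, 0.0, 0.1]}]
[-0.98830964  1.2100989   4.08881957] [ 0.09048217  0.18398175 -0.00340797] 0.17566230102843086 62.18640089035034
```

Emit:
apply_moves([
  {"jaw":0,"offset":[0,0,-8],"rot":[0,0,0]},
  {"jaw":0,"offset":[0,0,-9],"rot":[0,0,0]},
  {"jaw":0,"offset":[0,0,-9],"rot":[0,0,0]},
  {"jaw":0,"offset":[0,0,-7],"rot":[0,0,0]},
  {"jaw":0,"offset":[0,0,0],"rot":[0,0,0]},
])

```text
time_s: 32.05
eef_pos: [0.611, 0.0814, 0.1193]
eef_rot: [0.001, 0.668, 0.744, 0.001]
wrist_force: [-0.1, 0.2, -2.2]
opening: 0.175
grasp_force: 61.4
```

Emit:
apply_moves([
  {"jaw":0,"offset":[-0.46,-10.46,0],"rot":[0,0,-5]},
  {"jaw":0,"offset":[-0.46,-10.46,0],"rot":[0,0,-5]},
  {"jaw":0,"offset":[-0.46,-10.46,0],"rot":[0,0,-5]},
  {"jaw":0,"offset":[-0.46,-10.46,0],"rot":[0,0,-5]},
  {"jaw":0,"offset":[-0.46,-10.46,0],"rot":[0,0,-5]},
])

```text
time_s: 32.67
eef_pos: [0.5606, 0.0646, 0.1179]
eef_rot: [-0.0, 0.49, 0.872, -0.0]
wrist_force: [0.9, -0.2, -1.6]
opening: 0.173
grasp_force: 61.4
```

```bash
cat >> h.py <<'E'
def pol():
    s=ctrl.get_obs(); p=s['eef_pos']*1000; q=s['eef_rot']; M=R.from_quat([q[1],q[2],q[3],q[0]]).as_matrix()
    d=p[:2]-[623.4,-38]; print('r',np.hypot(*d).round(1),'ang',np.degrees(np.arctan2(d[1],d[0])).round(2),'phi+90',np.degrees(np.arctan2(M[1,0],M[0,0])).round(2),'z',p[2].round(1),s['wrist_force'].round(1),s['torque'].round(2),s['grasp_force'].round(1),s['time_s'])
E
python3 -c "
from h import *
pol()"
```

```text
Traceback (most recent call last):
  File "h.py", line 51, in pol
    d=p[:2]-[623.4,-38]; print('r',np.hypot(*d).round(1),'ang',np.degrees(np.arctan2(d[1],d[0])).round(2),'phi+90',np.degrees(np.arctan2(M[1,0],M[0,0])).round(2),'z',p[2].round(1),s['wrist_force'].round(1),s['torque'].round(2),s['grasp_force'].round(1),s['time_s'])
                                                                                                                                                                                                                                   ^^^^^^^^^^^^^^^^^^^^^^
AttributeError: 'float' object has no attribute 'round'
```

Emit:
apply_moves([
  {"jaw":0,"offset":[-0.46,-10.46,0],"rot":[0,0,-5]},
  {"jaw":0,"offset":[-0.46,-10.46,0],"rot":[0,0,-5]},
  {"jaw":0,"offset":[-0.46,-10.46,0],"rot":[0,0,-5]},
  {"jaw":0,"offset":[-0.46,-10.46,0],"rot":[0,0,-5]},
  {"jaw":0,"offset":[-0.46,-10.46,0],"rot":[0,0,-5]},
])

```text
time_s: 33.3
eef_pos: [0.5233, 0.0285, 0.1181]
eef_rot: [-0.0, 0.289, 0.957, -0.0]
wrist_force: [0.5, -0.5, -1.5]
opening: 0.175
grasp_force: 61.4
```

Emit:
apply_moves([
  {"jaw":0,"offset":[-0.46,-10.46,0],"rot":[0,0,-5]},
  {"jaw":0,"offset":[-0.46,-10.46,0],"rot":[0,0,-5]},
  {"jaw":0,"offset":[-0.46,-10.46,0],"rot":[0,0,-5]},
  {"jaw":0,"offset":[-0.46,-10.46,0],"rot":[0,0,-5]},
  {"jaw":0,"offset":[-0.46,-10.46,0],"rot":[0,0,-5]},
])

```text
time_s: 33.92
eef_pos: [0.5048, -0.02, 0.1182]
eef_rot: [0.0, 0.075, 0.997, -0.0]
wrist_force: [2.1, -0.3, -2.1]
opening: 0.176
grasp_force: 61.3
```

Emit:
apply_moves([
  {"jaw":0,"offset":[-0.46,-10.46,0],"rot":[0,0,-5]},
  {"jaw":0,"offset":[-0.46,-10.46,0],"rot":[0,0,-5]},
  {"jaw":0,"offset":[0,0,0],"rot":[0,0,0]},
  {"jaw":0,"offset":[0,0,0],"rot":[0,0,0]},
  {"jaw":0,"offset":[0,0,0],"rot":[0,0,0]},
])

```text
time_s: 34.55
eef_pos: [0.5035, -0.0402, 0.1183]
eef_rot: [0.0, -0.01, 1.0, -0.0]
wrist_force: [1.7, -0.9, -1.6]
opening: 0.173
grasp_force: 61.4
```

```bash
sed -i "s/s\['grasp_force'\].round(1)/s['grasp_force']/" h.py; python3 -c "
from h import *
pol(); plan(503.4,-40.7,118,91.3,1,0)
for c in ('top','side'):
  snap(c,c+'8.png'); 
im=cv2.imread('pics/side8.png'); a=cv2.resize(im[150:270,200:330],None,fx=4,fy=4,interpolation=2)
im=cv2.imread('pics/top8.png'); b=cv2.resize(im[170:260,270:340],None,fx=4,fy=4,interpolation=2)
h=max(a.shape[0],b.shape[0]); cv2.imwrite('pics/k.png',np.hstack([np.pad(x,((0,h-x.shape[0]),(0,0),(0,0))) for x in(a,b)]))
"
```

```text
r 119.9 ang -178.94 phi+90 -178.84 z 118.3 [ 1.7 -0.9 -1.6] [-0.11 -0.15 -0.11] 61.380343437194824 34.55
at [503.5 -40.2 118.3] phi 91.2 dphi 0.1 dw [-0.1 -0.5 -0.3] totaltool [ 0.1 -0.5  0.3] q [-0.31  0.16  1.88 -0.    1.1  -1.91] t 34.5
[{"jaw": 0, "offset": [0.1, -0.5, 0.3], "rot": [0.0, 0.0, -0.1]}]
```

View pics/k.png

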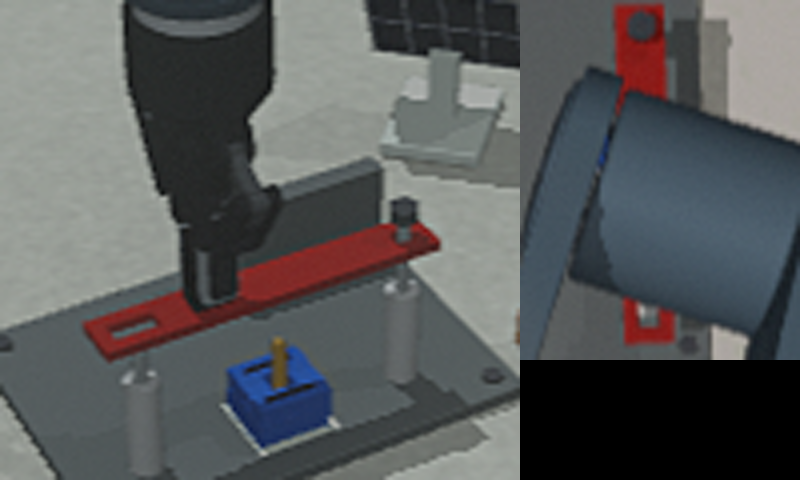

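Emit:
apply_moves([
  {"jaw":0,"offset":[0,-0.3,6],"rot":[0,0,0]},
  {"jaw":0,"offset":[0,0,3],"rot":[0,0,0]},
  {"jaw":0,"offset":[0,0,2],"rot":[0,0,0]},
  {"jaw":0,"offset":[0,0,2],"rot":[0,0,0]},
  {"jaw":0,"offset":[0,0,2],"rot":[0,0,0]},
])

```text
time_s: 35.28
eef_pos: [0.5035, -0.0407, 0.1032]
eef_rot: [0.0, -0.01, 1.0, 0.0]
wrist_force: [1.0, -0.3, -1.0]
opening: 0.173
grasp_force: 61.5
```

```bash
python3 -c "
from h import *
pol()
snap('side','s9.png'); im=cv2.imread('pics/s9.png'); a=cv2.resize(im[215:275,205:265],None,fx=8,fy=8,interpolation=2); cv2.imwrite('pics/l.png',a)
"
```

```text
r 119.9 ang -178.69 phi+90 -178.81 z 103.2 [ 1.  -0.3 -1. ] [ 0.07 -0.19  0.01] 61.53524994850159 35.275
```

View pics/l.png

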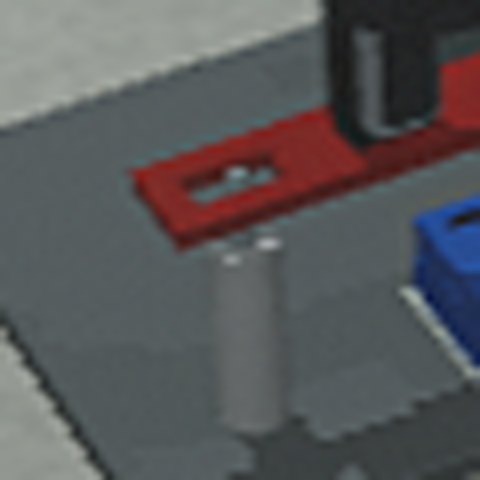

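Emit:
apply_moves([
  {"jaw":0,"offset":[0,0,5],"rot":[0,0,0]},
  {"jaw":0,"offset":[0,0,5],"rot":[0,0,0]},
  {"jaw":0,"offset":[0,0,4],"rot":[0,0,0]},
  {"jaw":0,"offset":[0,0,2],"rot":[0,0,0]},
  {"jaw":0,"offset":[0,0,1],"rot":[0,0,0]},
])

```text
time_s: 35.95
eef_pos: [0.5035, -0.0408, 0.0862]
eef_rot: [-0.0, -0.01, 1.0, 0.0]
wrist_force: [1.8, 0.6, -0.6]
opening: 0.181
grasp_force: 61.6
```

Emit:
apply_moves([
  {"jaw":0,"offset":[0,0,0],"rot":[0,0,0]},
  {"jaw":0.5,"offset":[0,0,0],"rot":[0,0,0]},
  {"jaw":0.5,"offset":[0,0,0],"rot":[0,0,0]},
  {"jaw":0.5,"offset":[0,0,-20],"rot":[0,0,0]},
  {"jaw":0.5,"offset":[0,0,-50],"rot":[0,0,0]},
])

```text
time_s: 36.58
eef_pos: [0.5012, -0.0402, 0.1547]
eef_rot: [-0.003, -0.01, 1.0, 0.001]
wrist_force: [1.1, -0.5, 0.5]
opening: 0.502
grasp_force: 0.0
```

```bash
python3 -c "
from h import *
plan(408,-270,160,70,10,0.6)
for c in ('top','side'):
    im,d=snap(c,c+'10.png'); w=cloud(c,d)
    hsv=cv2.cvtColor(im,cv2.COLOR_RGB2HSV); H=hsv[...,0].astype(int)
    red=((H<5)|(H>175))&(hsv[...,1]>150)&(hsv[...,2]>50)&(w[...,2]>.06)&(w[...,0]>.4)&(abs(w[...,1])<.1)
    v,u=np.nonzero(red); q=w[red]; A=np.c_[q[:,:2],np.ones(len(q))]; print(c,'strap plane',np.linalg.lstsq(A,q[:,2],rcond=None)[0].round(4),q.mean(0).round(4))
    br=(abs(H-20)<6)&(hsv[...,1]>110)&(np.hypot(w[...,0]-.407,w[...,1]+.27)<.12)&(w[...,2]<.03)
    v,u=np.nonzero(br); print('collar',len(u),rect(ray(c,np.c_[u,v],.014)))
    k=(np.hypot(w[...,0]-.4584,w[...,1]+.0417)<.02)&(w[...,2]>.082); print('bolt',k.sum(),np.nanmean(w[k],0) if k.any() else '')
"
```

```text
at [501.2 -40.2 154.7] phi 91.2 dphi -21.2 dw [ -93.2 -229.8    5.3] totaltool [  97.9 -227.8   -5.1] q [-0.32  0.11  1.85 -0.    1.19 -1.91] t 36.6
[{"jaw": 0.6, "offset": [10, -23, -1], "rot": [0.0, 0.0, 2.1]}, {"jaw": 0.6, "offset": [9, -23, -1], "rot": [0.0, 0.0, 2.1]}, {"jaw": 0.6, "offset": [8, -23, -1], "rot": [0.0, 0.0, 2.1]}, {"jaw": 0.6, "offset": [7, -24, -1], "rot": [0.0, 0.0, 2.1]}, {"jaw": 0.6, "offset": [6, -24, -1], "rot": [0.0, 0.0, 2.1]}]
[{"jaw": 0.6, "offset": [5, -24, -1], "rot": [0.0, 0.0, 2.1]}, {"jaw": 0.6, "offset": [5, -24, -1], "rot": [0.0, 0.0, 2.1]}, {"jaw": 0.6, "offset": [4, -25, -1], "rot": [0.0, 0.0, 2.1]}, {"jaw": 0.6, "offset": [3, -25, -1], "rot": [0.0, 0.0, 2.1]}, {"jaw": 0.6, "offset": [2, -25, -1], "rot": [0.0, 0.0, 2.1]}]
top strap plane [-0.0468  0.9053  0.1408] [ 0.5582 -0.0365  0.0816]
collar 104 (array([ 407.5, -266.8]), array([31.6, 28.5]), 89.5)
bolt 296 [ 0.46576671 -0.04408927  0.49503227]
side strap plane [-0.0007  0.024   0.0775] [ 0.5346 -0.0435  0.0761]
collar 231 (array([ 404.7, -277.2]), array([37.5, 30. ]), 63.2)
bolt 502 [ 0.4664844  -0.04751865  0.35256922]
```

```bash
python3 -c "
from h import *
plan(408.2,-270.2,140,10,10,0.6)"
```

```text
at [506.8 -41.8 161.6] phi 91.2 dphi -81.2 dw [ -98.6 -228.4  -21.6] totaltool [ 103.6 -226.2   21.5] q [-0.32  0.1   1.85 -0.    1.18 -1.91] t 36.7
[{"jaw": 0.6, "offset": [10, -23, 2], "rot": [0.0, 0.1, 8.1]}, {"jaw": 0.6, "offset": [7, -24, 2], "rot": [0.0, 0.1, 8.1]}, {"jaw": 0.6, "offset": [4, -25, 2], "rot": [0.0, 0.1, 8.1]}, {"jaw": 0.6, "offset": [0, -25, 2], "rot": [0.0, 0.1, 8.1]}, {"jaw": 0.6, "offset": [-3, -25, 2], "rot": [0.0, 0.1, 8.1]}]
[{"jaw": 0.6, "offset": [-7, -24, 2], "rot": [0.0, 0.1, 8.1]}, {"jaw": 0.6, "offset": [-10, -23, 2], "rot": [0.0, 0.1, 8.1]}, {"jaw": 0.6, "offset": [-13, -21, 2], "rot": [0.0, 0.1, 8.1]}, {"jaw": 0.6, "offset": [-16, -19, 2], "rot": [0.0, 0.1, 8.1]}, {"jaw": 0.6, "offset": [-19, -16, 2], "rot": [0.0, 0.1, 8.1]}]
```

Emit:
apply_moves([
  {"jaw":0.6,"offset":[10,-23,2],"rot":[0,0,8.1]},
  {"jaw":0.6,"offset":[7,-24,2],"rot":[0,0,8.1]},
  {"jaw":0.6,"offset":[4,-25,2],"rot":[0,0,8.1]},
  {"jaw":0.6,"offset":[0,-25,2],"rot":[0,0,8.1]},
  {"jaw":0.6,"offset":[-3,-25,2],"rot":[0,0,8.1]},
])

```text
time_s: 37.3
eef_pos: [0.453, -0.1566, 0.146]
eef_rot: [-0.0, 0.339, 0.941, -0.0]
wrist_force: [-0.2, -0.3, 0.8]
opening: 0.598
grasp_force: 0.0
```

Emit:
apply_moves([
  {"jaw":0.6,"offset":[-7,-24,2],"rot":[0,0,8.1]},
  {"jaw":0.6,"offset":[-10,-23,2],"rot":[0,0,8.1]},
  {"jaw":0.6,"offset":[-13,-21,2],"rot":[0,0,8.1]},
  {"jaw":0.6,"offset":[-16,-19,2],"rot":[0,0,8.1]},
  {"jaw":0.6,"offset":[-19,-16,2],"rot":[0,0,8.1]},
])

```text
time_s: 37.92
eef_pos: [0.4039, -0.2709, 0.1359]
eef_rot: [-0.0, 0.643, 0.766, -0.0]
wrist_force: [0.2, -0.7, 0.3]
opening: 0.603
grasp_force: 0.0
```

Emit:
apply_moves([
  {"jaw":0.6,"offset":[0,0,40],"rot":[0,0,0]},
  {"jaw":0.6,"offset":[0,0,40],"rot":[0,0,0]},
  {"jaw":0.6,"offset":[0,0,20],"rot":[0,0,0]},
  {"jaw":0.6,"offset":[0,0,0],"rot":[0,0,0]},
  {"jaw":0.6,"offset":[0,0,0],"rot":[0,0,0]},
])

```text
time_s: 38.55
eef_pos: [0.4049, -0.2708, 0.037]
eef_rot: [0.0, 0.641, 0.767, -0.0]
wrist_force: [1.1, 0.2, -0.1]
opening: 0.603
grasp_force: 0.0
```

```bash
python3 -c "
from h import *
plan(408.2,-270.2,3,10,1,0.6)
for c in ('side',):
    im,d=snap(c); w=cloud(c,d)
    hsv=cv2.cvtColor(im,cv2.COLOR_RGB2HSV); H=hsv[...,0].astype(int)
    br=(abs(H-20)<6)&(hsv[...,1]>110)&(np.hypot(w[...,0]-.407,w[...,1]+.27)<.12)&(w[...,2]<.03)
    v,u=np.nonzero(br); print('collar',len(u),rect(ray(c,np.c_[u,v],.014)))"
```

```text
at [ 404.9 -270.8   37. ] phi 10.2 dphi -0.2 dw [  3.3   0.6 -34. ] totaltool [ 0.1  3.3 34. ] q [-0.83  0.27  1.96 -0.    0.92 -1.01] t 38.5
[{"jaw": 0.6, "offset": [0.1, 3.3, 34.0], "rot": [0.0, 0.0, 0.2]}]
collar 230 (array([ 404.7, -277.2]), array([37.5, 30. ]), 63.2)
```

Emit:
apply_moves([
  {"jaw":0.6,"offset":[0,3.3,20],"rot":[0,0,0]},
  {"jaw":0.6,"offset":[0,0,14],"rot":[0,0,0]},
  {"jaw":0.6,"offset":[0,0,0],"rot":[0,0,0]},
  {"jaw":0.2,"offset":[0,0,0],"rot":[0,0,0]},
  {"jaw":0.2,"offset":[0,0,0],"rot":[0,0,0]},
])

```text
time_s: 39.22
eef_pos: [0.4083, -0.2703, 0.0032]
eef_rot: [0.001, 0.641, 0.767, -0.0]
wrist_force: [-0.8, 0.8, 4.4]
opening: 0.358
grasp_force: 59.8
```

Emit:
apply_moves([
  {"jaw":0.2,"offset":[0,0,0],"rot":[0,0,0]},
  {"jaw":0.2,"offset":[0,0,0],"rot":[0,0,0]},
  {"jaw":0.6,"offset":[0,0,0],"rot":[0,0,0]},
  {"jaw":0.6,"offset":[0,0,0],"rot":[0,0,0]},
  {"jaw":0.6,"offset":[0,0,-30],"rot":[0,0,0]},
])

```text
time_s: 39.85
eef_pos: [0.4061, -0.2681, 0.0306]
eef_rot: [-0.003, 0.642, 0.767, 0.0]
wrist_force: [0.3, 0.0, 0.2]
opening: 0.602
grasp_force: 0.0
```

Emit:
apply_moves([
  {"jaw":0.6,"offset":[0,0,0],"rot":[0,0,-8]},
  {"jaw":0.6,"offset":[0,0,0],"rot":[0,0,-8]},
  {"jaw":0.6,"offset":[0,0,0],"rot":[0,0,-8]},
  {"jaw":0.6,"offset":[0,0,0],"rot":[0,0,-8]},
  {"jaw":0.6,"offset":[0,0,0],"rot":[0,0,-8]},
])

```text
time_s: 40.48
eef_pos: [0.4077, -0.2697, 0.0321]
eef_rot: [-0.0, 0.338, 0.941, 0.0]
wrist_force: [0.2, -0.4, 0.7]
opening: 0.603
grasp_force: 0.0
```

Emit:
apply_moves([
  {"jaw":0.6,"offset":[0,0,0],"rot":[0,0,-8]},
  {"jaw":0.6,"offset":[0,0,0],"rot":[0,0,-8]},
  {"jaw":0.6,"offset":[0,0,0],"rot":[0,0,-8]},
  {"jaw":0.6,"offset":[0,0,0],"rot":[0,0,-8]},
  {"jaw":0.6,"offset":[0,0,0],"rot":[0,0,-8]},
])

```text
time_s: 41.1
eef_pos: [0.4076, -0.2697, 0.0321]
eef_rot: [-0.0, -0.004, 1.0, 0.0]
wrist_force: [-0.7, -0.1, -0.4]
opening: 0.601
grasp_force: 0.0
```

Emit:
apply_moves([
  {"jaw":0.6,"offset":[0,0,15],"rot":[0,0,0]},
  {"jaw":0.6,"offset":[0,0,15],"rot":[0,0,0]},
  {"jaw":0.6,"offset":[0,0,0],"rot":[0,0,0]},
  {"jaw":0.2,"offset":[0,0,0],"rot":[0,0,0]},
  {"jaw":0.2,"offset":[0,0,0],"rot":[0,0,0]},
])

```text
time_s: 41.72
eef_pos: [0.4081, -0.2701, 0.0027]
eef_rot: [0.0, -0.001, 1.0, -0.0]
wrist_force: [0.5, -0.7, -1.8]
opening: 0.362
grasp_force: 59.4
```

Emit:
apply_moves([
  {"jaw":0.2,"offset":[0,0,0],"rot":[0,0,0]},
  {"jaw":0.2,"offset":[0,0,0],"rot":[0,0,0]},
  {"jaw":0.2,"offset":[0,0,0],"rot":[0,0,0]},
  {"jaw":0.2,"offset":[0,0,0],"rot":[0,0,0]},
  {"jaw":0.2,"offset":[0,0,0],"rot":[0,0,0]},
])

```text
time_s: 42.35
eef_pos: [0.4079, -0.2699, 0.0025]
eef_rot: [0.0, -0.002, 1.0, -0.0]
wrist_force: [-0.4, 0.4, 1.6]
opening: 0.363
grasp_force: 59.6
```

```bash
python3 -c "
from h import *
print(ctrl.get_obs()['grasp_force'])
plan(458.4,-41.7,140,91.2,10,0.2)"
```

```text
59.57992482930422
at [ 407.9 -269.9    2.5] phi 90.2 dphi 1.0 dw [ 50.5 228.2 137.5] totaltool [ -51.3  228.  -137.6] q [-0.83  0.34  1.96  0.    0.85 -2.4 ] t 42.4
[{"jaw": 0.2, "offset": [-5, 23, -14], "rot": [0.0, 0.0, -0.1]}, {"jaw": 0.2, "offset": [-5, 23, -14], "rot": [0.0, 0.0, -0.1]}, {"jaw": 0.2, "offset": [-5, 23, -14], "rot": [0.0, 0.0, -0.1]}, {"jaw": 0.2, "offset": [-5, 23, -14], "rot": [0.0, 0.0, -0.1]}, {"jaw": 0.2, "offset": [-5, 23, -14], "rot": [0.0, 0.0, -0.1]}]
[{"jaw": 0.2, "offset": [-5, 23, -14], "rot": [0.0, 0.0, -0.1]}, {"jaw": 0.2, "offset": [-5, 23, -14], "rot": [0.0, 0.0, -0.1]}, {"jaw": 0.2, "offset": [-5, 23, -14], "rot": [0.0, 0.0, -0.1]}, {"jaw": 0.2, "offset": [-5, 23, -14], "rot": [0.0, 0.0, -0.1]}, {"jaw": 0.2, "offset": [-5, 23, -14], "rot": [0.0, 0.0, -0.1]}]
```

Emit:
apply_moves([
  {"jaw":0.2,"offset":[0,0,-50],"rot":[0,0,0]},
  {"jaw":0.2,"offset":[0,0,-50],"rot":[0,0,0]},
  {"jaw":0.2,"offset":[-8,35,-38],"rot":[0,0,-0.5]},
  {"jaw":0.2,"offset":[-8,35,0],"rot":[0,0,-0.5]},
  {"jaw":0.2,"offset":[-8,35,0],"rot":[0,0,0]},
])

```text
time_s: 42.98
eef_pos: [0.4308, -0.1637, 0.141]
eef_rot: [0.001, -0.01, 1.0, -0.0]
wrist_force: [-0.6, -0.0, -1.5]
opening: 0.362
grasp_force: 59.8
```

Emit:
apply_moves([
  {"jaw":0.2,"offset":[-8,35,0],"rot":[0,0,0]},
  {"jaw":0.2,"offset":[-8,35,0],"rot":[0,0,0]},
  {"jaw":0.2,"offset":[-6,30,0],"rot":[0,0,0]},
  {"jaw":0.2,"offset":[-5,23,0],"rot":[0,0,0]},
  {"jaw":0.2,"offset":[0,0,20],"rot":[0,0,0]},
])

```text
time_s: 43.6
eef_pos: [0.4562, -0.0398, 0.1212]
eef_rot: [0.002, -0.012, 1.0, -0.0]
wrist_force: [-0.5, -0.0, -1.4]
opening: 0.365
grasp_force: 59.8
```

Emit:
apply_moves([
  {"jaw":0.2,"offset":[0,0,8],"rot":[0,0,0]},
  {"jaw":0.2,"offset":[0,0,0],"rot":[0,0,0]},
  {"jaw":0.2,"offset":[0,0,0],"rot":[0,0,0]},
  {"jaw":0.2,"offset":[0,0,0],"rot":[0,0,0]},
  {"jaw":0.2,"offset":[0,0,0],"rot":[0,0,0]},
])

```text
time_s: 44.22
eef_pos: [0.4552, -0.0412, 0.1127]
eef_rot: [0.0, -0.01, 1.0, -0.0]
wrist_force: [-0.1, 0.9, -0.9]
opening: 0.364
grasp_force: 59.8
```

```bash
python3 -c "
from h import *
print(ctrl.get_obs()['grasp_force'])
plan(458.4,-41.7,94,91.2,1,0.2)
e=ctrl.get_obs()['eef_pos'];z=e[2]-.0025
print('pred collar',proj('side',[[e[0],e[1],z],[e[0],e[1],z+.014]]).round(1).tolist(),'pred bolt',proj('side',[[.4584,-.0417,.078],[.4584,-.0417,.096]]).round(1).tolist())
im,_=snap('side','s11.png');im=cv2.imread('pics/s11.png'); a=cv2.resize(im[205:275,200:270],None,fx=8,fy=8,interpolation=2); cv2.imwrite('pics/m.png',a)
"
```

```text
59.75892394781113
at [455.2 -41.2 112.7] phi 91.2 dphi 0.0 dw [  3.2  -0.5 -18.7] totaltool [-3.2 -0.5 18.7] q [-0.35  0.07  2.    0.    1.08 -1.94] t 44.2
[{"jaw": 0.2, "offset": [-3.2, -0.5, 18.7], "rot": [0.0, 0.0, 0.0]}]
pred collar [[232.2, 230.5], [231.8, 225.2]] pred bolt [[234.5, 241.8], [234.0, 235.3]]
```

View pics/m.png

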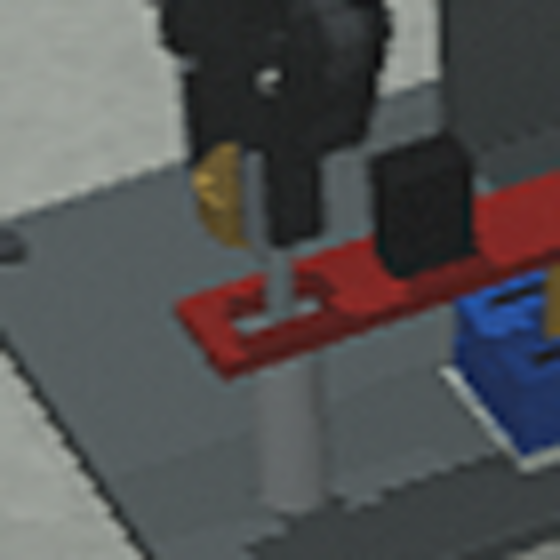

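```bash
python3 -c "
from h import *
g=cv2.imread('pics/s11.png').astype(int)
for v in range(236,245): print(v,g[v,226:246,1].tolist(), g[v,226:246,2].tolist())
g0=cv2.imread('pics/side0.png').astype(int)
for v in range(234,246): print(v,g0[v,226:246,1].tolist())
for X in ([458.4,-41.7],[460,-41],[458.4,-43.5]): print(X,proj('side',[[X[0]/1e3,X[1]/1e3,z] for z in (.01,.072,.084,.096)]).round(1).tolist())
for v in range(262,268): print(v,g[v,226:246,1].tolist())
"
```

```text
236 [93, 94, 94, 95, 91, 84, 82, 84, 88, 81, 85, 98, 102, 84, 55, 37, 34, 33, 36, 37] [84, 86, 84, 84, 84, 79, 75, 78, 82, 74, 75, 84, 84, 96, 112, 124, 131, 127, 126, 129]
237 [94, 92, 93, 94, 94, 94, 81, 81, 98, 92, 71, 63, 50, 31, 33, 36, 38, 38, 39, 40] [86, 84, 84, 85, 85, 84, 74, 76, 89, 81, 94, 109, 119, 129, 125, 124, 125, 125, 125, 127]
238 [92, 92, 94, 93, 95, 97, 91, 90, 95, 92, 66, 31, 35, 37, 40, 37, 38, 39, 39, 40] [84, 84, 84, 81, 82, 83, 80, 80, 86, 82, 95, 122, 129, 126, 126, 124, 123, 124, 125, 125]
239 [96, 96, 97, 98, 83, 62, 55, 74, 93, 88, 63, 32, 30, 34, 34, 40, 39, 39, 39, 40] [83, 82, 82, 80, 97, 112, 110, 92, 82, 77, 74, 79, 78, 74, 105, 128, 126, 124, 124, 125]
240 [98, 82, 62, 54, 32, 33, 39, 75, 94, 89, 66, 34, 31, 31, 32, 36, 42, 39, 42, 38] [80, 97, 111, 128, 138, 139, 121, 88, 83, 79, 83, 91, 86, 81, 76, 105, 127, 125, 124, 124]
241 [51, 35, 37, 40, 39, 36, 36, 73, 93, 89, 63, 26, 29, 29, 32, 31, 39, 41, 42, 40] [120, 132, 135, 138, 138, 115, 76, 74, 82, 80, 70, 71, 72, 74, 77, 79, 115, 133, 132, 131]
242 [39, 40, 35, 36, 33, 31, 32, 73, 94, 87, 73, 63
[... 1577 characters left out ...]
0, 235.3]]
[460, -41] [[236.7, 264.9], [235.2, 243.6], [234.9, 239.3], [234.6, 234.9]]
[458.4, -43.5] [[236.5, 265.8], [235.0, 244.4], [234.7, 240.2], [234.4, 235.8]]
262 [87, 89, 87, 88, 87, 87, 92, 100, 105, 103, 102, 99, 95, 90, 80, 81, 88, 86, 89, 87]
263 [89, 88, 88, 89, 87, 87, 90, 100, 103, 103, 103, 99, 94, 90, 82, 84, 88, 88, 87, 90]
264 [88, 88, 88, 90, 88, 86, 91, 99, 102, 101, 103, 98, 96, 91, 81, 83, 91, 94, 91, 93]
265 [87, 87, 89, 88, 88, 88, 89, 101, 103, 103, 102, 99, 96, 90, 84, 89, 94, 92, 94, 92]
266 [90, 88, 87, 90, 86, 81, 87, 100, 102, 102, 101, 99, 97, 92, 78, 83, 96, 95, 93, 94]
267 [89, 86, 89, 89, 89, 87, 95, 102, 102, 104, 101, 100, 97, 92, 78, 61, 59, 81, 96, 95]
```

Emit:
apply_moves([
  {"jaw":0.2,"offset":[-3.8,-0.7,6],"rot":[0,0,0]},
  {"jaw":0.2,"offset":[0,0,6],"rot":[0,0,0]},
  {"jaw":0.2,"offset":[0,0,2],"rot":[0,0,0]},
  {"jaw":0.2,"offset":[0,0,2],"rot":[0,0,0]},
  {"jaw":0.2,"offset":[0,0,2],"rot":[0,0,0]},
])

```text
time_s: 44.9
eef_pos: [0.4588, -0.0416, 0.0942]
eef_rot: [0.0, -0.01, 1.0, -0.0]
wrist_force: [0.2, 0.0, -0.9]
opening: 0.364
grasp_force: 59.8
```

```bash
python3 -c "
from h import *
s=ctrl.get_obs();print(s['wrist_force'],s['torque'],s['grasp_force'])
plan(459,-42,94,91.2,1,0.2)"
```

```text
[ 0.24633773  0.02309015 -0.89659896] [ 0.0059197   0.02381214 -0.02184385] 59.75874312222004
at [458.8 -41.6  94.2] phi 91.2 dphi 0.0 dw [ 0.2 -0.4 -0.2] totaltool [-0.2 -0.4  0.2] q [-0.35  0.11  2.    0.    1.04 -1.94] t 44.9
[{"jaw": 0.2, "offset": [-0.2, -0.4, 0.2], "rot": [0.0, 0.0, 0.0]}]
```

Emit:
apply_moves([
  {"jaw":0.2,"offset":[0,0,2],"rot":[0,0,0]},
  {"jaw":0.2,"offset":[0,0,2],"rot":[0,0,0]},
  {"jaw":0.2,"offset":[0,0,2],"rot":[0,0,0]},
  {"jaw":0.2,"offset":[0,0,0],"rot":[0,0,0]},
  {"jaw":0.2,"offset":[0,0,0],"rot":[0,0,0]},
])

```text
time_s: 45.52
eef_pos: [0.4588, -0.0416, 0.0883]
eef_rot: [0.0, -0.01, 1.0, 0.0]
wrist_force: [-0.1, -0.2, -1.0]
opening: 0.366
grasp_force: 59.8
```

```bash
python3 -c "
from h import *
s=ctrl.get_obs();print(s['eef_pos'],s['wrist_force'],s['torque'],s['grasp_force'])"
```

```text
[ 0.45878653 -0.0415923   0.08833721] [-0.07710511 -0.17212441 -0.96024622] [-0.0262434  -0.02034654 -0.03348959] 59.75931990891695
```

Free of side force; lower the last millimetres, release and rise.

Emit:
apply_moves([
  {"jaw":0.2,"offset":[0,0,3],"rot":[0,0,0]},
  {"jaw":0.2,"offset":[0,0,3],"rot":[0,0,0]},
  {"jaw":0.2,"offset":[0,0,1.5],"rot":[0,0,0]},
  {"jaw":0.2,"offset":[0,0,0],"rot":[0,0,0]},
  {"jaw":0.6,"offset":[0,0,0],"rot":[0,0,0]},
])

```text
time_s: 46.15
eef_pos: [0.4588, -0.0416, 0.0809]
eef_rot: [0.0, -0.01, 1.0, -0.0]
wrist_force: [0.3, -0.5, -0.2]
opening: 0.558
grasp_force: 0.0
```

Emit:
apply_moves([
  {"jaw":0.6,"offset":[0,0,0],"rot":[0,0,0]},
  {"jaw":0.6,"offset":[0,0,0],"rot":[0,0,0]},
  {"jaw":0.6,"offset":[0,0,-30],"rot":[0,0,0]},
  {"jaw":0.6,"offset":[0,0,-50],"rot":[0,0,0]},
  {"jaw":0.6,"offset":[0,0,0],"rot":[0,0,0]},
])

```text
time_s: 46.78
eef_pos: [0.4617, -0.0426, 0.1649]
eef_rot: [0.004, -0.01, 1.0, -0.001]
wrist_force: [-0.3, 0.2, -0.9]
opening: 0.598
grasp_force: 0.0
```

```bash
python3 -c "
from h import *
plan(596.6,-355.5,160,97,10,0.6)
for c in ('top','side'):
    im,d=snap(c,c+'12.png'); w=cloud(c,d)
    m=(np.hypot(w[...,0]-.5966,w[...,1]+.3555)<.05)&(w[...,2]>.08)&(w[...,2]<.093); print(c,'knob',rect(w[m][:,:2]))
im=cv2.imread('pics/side12.png'); a=cv2.resize(im[205:275,200:270],None,fx=6,fy=6,interpolation=2); cv2.imwrite('pics/n.png',a)
"
```

```text
at [461.7 -42.6 164.9] phi 91.2 dphi 5.8 dw [ 134.9 -312.9   -4.9] totaltool [-128.3 -315.7    6.8] q [-0.35 -0.    1.95 -0.    1.19 -1.94] t 46.8
[{"jaw": 0.6, "offset": [-13, -32, 1], "rot": [0.0, 0.0, -0.6]}, {"jaw": 0.6, "offset": [-13, -32, 1], "rot": [0.0, 0.0, -0.6]}, {"jaw": 0.6, "offset": [-12, -32, 1], "rot": [0.0, 0.0, -0.6]}, {"jaw": 0.6, "offset": [-12, -32, 1], "rot": [0.0, 0.0, -0.6]}, {"jaw": 0.6, "offset": [-12, -32, 1], "rot": [0.0, 0.0, -0.6]}]
[{"jaw": 0.6, "offset": [-11, -32, 1], "rot": [0.0, 0.0, -0.6]}, {"jaw": 0.6, "offset": [-11, -32, 1], "rot": [0.0, 0.0, -0.6]}, {"jaw": 0.6, "offset": [-11, -32, 1], "rot": [0.0, 0.0, -0.6]}, {"jaw": 0.6, "offset": [-10, -33, 1], "rot": [0.0, 0.0, -0.6]}, {"jaw": 0.6, "offset": [-10, -33, 1], "rot": [0.0, 0.0, -0.6]}]
top knob (array([ 596.5, -353.6]), array([43. , 15.4]), 4.8)
side knob (array([ 596. , -357.6]), array([44.3, 14.6]), 7.9)
```

View pics/n.png

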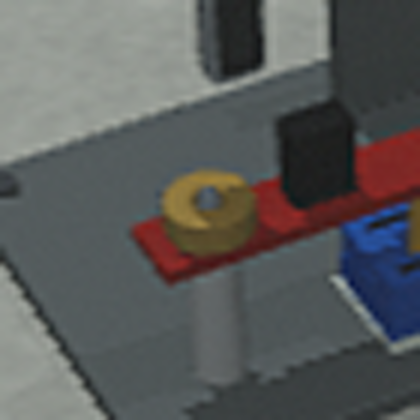

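Emit:
apply_moves([
  {"jaw":0.5,"offset":[-13,-32,0],"rot":[0,0,-0.6]},
  {"jaw":0.5,"offset":[-13,-32,0],"rot":[0,0,-0.6]},
  {"jaw":0.5,"offset":[-12,-32,0],"rot":[0,0,-0.6]},
  {"jaw":0.5,"offset":[-12,-32,0],"rot":[0,0,-0.6]},
  {"jaw":0.5,"offset":[-12,-32,0],"rot":[0,0,-0.6]},
])

```text
time_s: 47.5
eef_pos: [0.5267, -0.1993, 0.1587]
eef_rot: [-0.001, -0.037, 0.999, 0.001]
wrist_force: [0.3, 0.9, 0.7]
opening: 0.501
grasp_force: 0.0
```

Emit:
apply_moves([
  {"jaw":0.5,"offset":[-11,-32,1],"rot":[0,0,-0.6]},
  {"jaw":0.5,"offset":[-11,-32,1],"rot":[0,0,-0.6]},
  {"jaw":0.5,"offset":[-11,-32,1],"rot":[0,0,-0.6]},
  {"jaw":0.5,"offset":[-10,-33,1],"rot":[0,0,-0.6]},
  {"jaw":0.5,"offset":[-10,-33,1],"rot":[0,0,-0.6]},
])

```text
time_s: 48.12
eef_pos: [0.5948, -0.3555, 0.1532]
eef_rot: [-0.001, -0.063, 0.998, 0.001]
wrist_force: [0.6, -0.4, 0.2]
opening: 0.5
grasp_force: 0.0
```

Emit:
apply_moves([
  {"jaw":0.5,"offset":[0,0,20],"rot":[0,0,0]},
  {"jaw":0.5,"offset":[0,0,20],"rot":[0,0,0]},
  {"jaw":0.5,"offset":[0,0,0],"rot":[0,0,0]},
  {"jaw":0.5,"offset":[0,0,0],"rot":[0,0,0]},
  {"jaw":0.5,"offset":[0,0,0],"rot":[0,0,0]},
])

```text
time_s: 48.75
eef_pos: [0.596, -0.3551, 0.117]
eef_rot: [0.001, -0.063, 0.998, -0.001]
wrist_force: [0.7, 0.1, 0.3]
opening: 0.499
grasp_force: 0.0
```

```bash
python3 -c "
from h import *
plan(596.6,-355.6,65,96.6,1,0.5)
w=np.load('side0.npy'); m=(np.hypot(w[...,0]-.5966,w[...,1]+.3555)<.085)&(np.hypot(w[...,0]-.5966,w[...,1]+.3555)>.027)&(w[...,2]>.056)
q=w[m]; q=q[np.argsort(-q[:,2])][:12]; print(q.round(3))"
```

```text
at [ 596.  -355.1  117. ] phi 97.2 dphi -0.6 dw [  0.6  -0.5 -52. ] totaltool [-0.5 -0.5 52. ] q [-0.71  0.54  1.37  0.    1.23 -2.4 ] t 48.8
[{"jaw": 0.5, "offset": [-0.5, -0.5, 52.0], "rot": [-0.1, 0.1, 0.6]}]
[[ 0.626 -0.381  0.062]
 [ 0.621 -0.378  0.061]
 [ 0.559 -0.412  0.061]
 [ 0.54  -0.327  0.061]
 [ 0.553 -0.414  0.061]
 [ 0.623 -0.376  0.061]
 [ 0.624 -0.377  0.061]
 [ 0.537 -0.328  0.061]
 [ 0.625 -0.388  0.061]
 [ 0.535 -0.321  0.061]
 [ 0.628 -0.378  0.061]
 [ 0.628 -0.381  0.061]]
```

Emit:
apply_moves([
  {"jaw":0.5,"offset":[-0.5,-0.5,25],"rot":[0,0,0]},
  {"jaw":0.5,"offset":[0,0,25],"rot":[0,0,0]},
  {"jaw":0.5,"offset":[0,0,0],"rot":[0,0,0]},
  {"jaw":0,"offset":[0,0,0],"rot":[0,0,0]},
  {"jaw":0,"offset":[0,0,0],"rot":[0,0,0]},
])

```text
time_s: 49.38
eef_pos: [0.5969, -0.3566, 0.068]
eef_rot: [0.001, -0.063, 0.998, -0.001]
wrist_force: [0.8, -0.1, 2.7]
opening: 0.15
grasp_force: 60.3
```

Emit:
apply_moves([
  {"jaw":0,"offset":[0,0,0],"rot":[0,0,0]},
  {"jaw":0,"offset":[0,0,0],"rot":[0,0,0]},
  {"jaw":0,"offset":[0,0,0],"rot":[0,0,0]},
  {"jaw":0,"offset":[0,0,0],"rot":[0,0,6]},
  {"jaw":0,"offset":[0,0,0],"rot":[0,0,6]},
])

```text
time_s: 50.0
eef_pos: [0.597, -0.3562, 0.068]
eef_rot: [0.001, 0.044, 0.999, -0.001]
wrist_force: [-1.0, 2.3, 6.9]
opening: 0.149
grasp_force: 60.7
```

Emit:
apply_moves([
  {"jaw":0,"offset":[0,0,0],"rot":[0,0,6]},
  {"jaw":0,"offset":[0,0,0],"rot":[0,0,6]},
  {"jaw":0,"offset":[0,0,0],"rot":[0,0,6]},
  {"jaw":0,"offset":[0,0,0],"rot":[0,0,6]},
  {"jaw":0,"offset":[0,0,0],"rot":[0,0,6]},
])

```text
time_s: 50.62
eef_pos: [0.5973, -0.3553, 0.068]
eef_rot: [0.001, 0.3, 0.954, 0.0]
wrist_force: [0.4, 3.6, 6.9]
opening: 0.15
grasp_force: 60.8
```

```bash
python3 -c "
from h import *
s=ctrl.get_obs();print(s['wrist_force'],s['torque'],s['opening'],s['grasp_force'],s['q'])
plan(596.6,-355.6,65,30,1,0)"
```

```text
[0.43356761 3.56750598 6.89566478] [ 0.66640873 -0.04731307  0.12038559] 0.1500336988375159 60.83790421485901 [-7.07620337e-01  6.03817404e-01  1.38555958e+00  1.38983547e-03
  1.15000262e+00 -1.66869157e+00]
at [ 597.3 -355.3   68. ] phi 55.0 dphi -25.0 dw [-0.7 -0.3 -3. ] totaltool [ 0.4 -0.6  3. ] q [-0.71  0.6   1.39  0.    1.15 -1.67] t 50.6
[{"jaw": 0, "offset": [0.4, -0.6, 3.0], "rot": [0.1, 0.1, 25.0]}]
```

Emit:
apply_moves([
  {"jaw":0,"offset":[0,0,0],"rot":[0,0,6]},
  {"jaw":0,"offset":[0,0,0],"rot":[0,0,6]},
  {"jaw":0,"offset":[0,0,0],"rot":[0,0,6]},
  {"jaw":0,"offset":[0,0,0],"rot":[0,0,6]},
  {"jaw":0,"offset":[0,0,0],"rot":[0,0,2]},
])

```text
time_s: 51.25
eef_pos: [0.5979, -0.3548, 0.068]
eef_rot: [0.002, 0.507, 0.862, 0.001]
wrist_force: [2.9, 5.1, 6.7]
opening: 0.151
grasp_force: 60.8
```

Emit:
apply_moves([
  {"jaw":0,"offset":[0,0,0],"rot":[0,0,0]},
  {"jaw":0.5,"offset":[0,0,0],"rot":[0,0,0]},
  {"jaw":0.5,"offset":[0,0,0],"rot":[0,0,0]},
  {"jaw":0.5,"offset":[0,0,-40],"rot":[0,0,0]},
  {"jaw":0.5,"offset":[0,0,-60],"rot":[0,0,0]},
])

```text
time_s: 51.88
eef_pos: [0.5941, -0.3547, 0.1637]
eef_rot: [-0.003, 0.506, 0.862, 0.0]
wrist_force: [0.7, -1.2, 0.2]
opening: 0.5
grasp_force: 0.0
```

Emit:
apply_moves([
  {"jaw":0.5,"offset":[0,0,-60],"rot":[0,0,0]},
  {"jaw":0.5,"offset":[0,0,-60],"rot":[0,0,0]},
  {"jaw":0.5,"offset":[0,0,0],"rot":[0,0,0]},
  {"jaw":0.5,"offset":[0,0,0],"rot":[0,0,0]},
  {"jaw":0.5,"offset":[0,0,0],"rot":[0,0,0]},
])

```text
time_s: 52.5
eef_pos: [0.5951, -0.3551, 0.2832]
eef_rot: [-0.002, 0.506, 0.862, 0.0]
wrist_force: [-0.1, 0.4, -0.3]
opening: 0.5
grasp_force: 0.0
```

```bash
python3 -c "
from h import *
im,d=snap('side','sz.png'); w=cloud('side',d)
m=(np.hypot(w[...,0]-.5966,w[...,1]+.3555)<.05)&(w[...,2]>.08)&(w[...,2]<.093); print('knob',rect(w[m][:,:2]))
b=cv2.imread('pics/sz.png');cv2.imwrite('pics/o.png',cv2.resize(b[130:400,120:460],None,fx=2.2,fy=2.2,interpolation=2))"
```

```text
knob (array([ 595.9, -357.6]), array([17. , 43.9]), 30.3)
```

View pics/o.png

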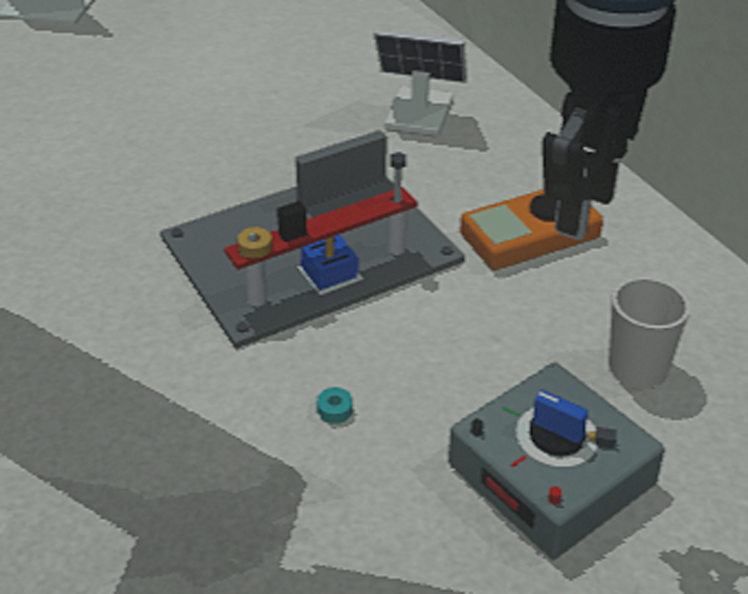

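The knob bar at about (560,415) has turned roughly 67° clockwise. The collar is seated at (254,240), the strap is flat, and the pile is on the post.

```bash
python3 -c "
from bench import ctrl
print(ctrl.hand_in())"
```

```text
the job is handed in; nothing more can be done
None
```

I handed the job in after about 53 s of robot time, and the judge returned no verdict: the three blue plates are on the post, the strap is closed flat over the second bolt, the brass collar is seated on it, and the knob is turned about 67° clockwise, past its detent.

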